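Pack the whiteboard caddy

TASK

Pack the whiteboard kit from the desk mat into the caddy: the board eraser felt side down and flat in the long pocket, the marker with the round barrel lying in both V notches of the marker rest, the spray bottle upright in the round well and the round tin lid up and flat in the square recess, in any order. Keep the spray bottle upright all the way, and leave the flat highlighter and the hand-gel bottle with the round cap where they are.

Things in the scene. Friction and masses are not known exactly. Their poses are not given: they have to be found in the camera images.
- eraser_mid (a point): whiteboard eraser: block 110 x 50 mm, 44 mm tall; lower 18 mm grey felt, above it a black plastic back 108 x 46 mm with upright sides. Lies felt down on the 3 mm thick desk mat. Point: its centre, 22 mm above its underside; x along its length, z up. 80 g. Six things lie on the mat in two rows of three; two bits under 16 mm high lie in the gaps.
- marker_mid (a point): whiteboard marker lying on the desk mat: white ROUND barrel 18 mm across, black cap over one half, 120 mm long, with a square black collar (19 x 19 mm, 10 mm long) at each end so that it does not roll. Point: its centre, 9.5 mm above its underside; x along its length. 30 g.
- spray_mid (a point): small spray bottle of board cleaner, standing on the desk mat: white round body 36 mm across, upright up to 58 mm, then a neck and a grey bar-shaped SPRAY HEAD 34 x 14 mm on top; 87 mm tall. Point: on its axis, 43.5 mm above its underside; z up, x along the head. Any yaw. 70 g.
- tin_mid (a point): round lidded tin of board magnets, bare metal, standing lid up on the desk mat: 54 mm across at the lid (upper 10 mm), 52 mm below, 36 mm tall. Point: on its axis, 18 mm above its underside; z up. 90 g.
- highlighter_mid (a point): look-alike of the marker, to be left on the desk mat: FLAT highlighter, white with black cap, 24 mm wide, 13 mm high, 113 mm long, no collars. Point: its middle, 6.5 mm above its underside; x along its length.
- gel_mid (a point): look-alike of the spray bottle, to be left on the desk mat: hand-gel bottle, the same white round body 36 mm across but a plain ROUND grey cap 24 mm across, no spray head; 82 mm tall. Point: on its axis, 41 mm above its underside.
- pocket: long pocket of the caddy: grey open box 160 x 78 mm, 14 mm high, walls and floor 4 mm (inside 152 x 70 mm); the seated eraser's centre is 26 mm above the origin; x along its length. Fixed in the caddy (black tray 172 x 254 mm, rim 12 mm). Origin: centre of its underside, 5 mm above the desk; z up.
- rest: marker rest: grey plate 160 x 78 mm with two V-notched saddles at x = -30 and +30 mm, each 8 mm thick, 52 mm free between them. V slopes 45 degrees, apex 12 mm, tops 36 mm above the origin, 50 mm wide. A marker in both Vs lies along x, its axis 25 mm above the origin. Fixed in the caddy (black tray 172 x 254 mm, rim 12 mm). Origin: centre of its underside, 5 mm above the desk; z up.
- well: round well of the caddy: grey ring on a plate 78 x 78 mm, inside 52 mm, outside 60 mm across, rim 14 mm and floor 4 mm above the origin; the standing spray bottle's centre is 47.5 mm above the origin. Fixed in the caddy (black tray 172 x 254 mm, rim 12 mm). Origin: centre of its underside, 5 mm above the desk; z up.
- recess: square recess of the caddy: grey open box 78 x 78 mm, 14 mm high, walls and floor 3 mm (inside 72 x 72 mm); the seated tin's centre is 21 mm above the origin. Fixed in the caddy (black tray 172 x 254 mm, rim 12 mm). Origin: centre of its underside, 5 mm above the desk; z up.
There are look-alikes about, which are no part of the job. There is more than one size of the part that bears tin_mid; the job needs the smallest. What is shaped like the well but blue is not meant.

How it is judged:
By the outcome, as a careful person would: the job done as asked, in the order asked, and still so for the second after the job is handed in, with the robot touching nothing.
It also fails if it takes over 123 s, if anything falls off the work surface, if the arm or the gripper's body presses on something with over 40 N, if the wrist force passes 120 N, or if a joint passes its speed limit or range.

ROBOT

A 7-joint arm with a two-finger parallel gripper is mounted at the origin on the work surface. World frame = base frame: x ahead of the robot, y to its left, z up, the work surface at z = 0. Lengths are in m, angles in rad, forces in N, time in s.
With the tool pointing down it reaches from about 0.375 to 0.925 m from the base axis. Payload 3.1 kg.
Tool frame: the origin (TCP) lies between the finger pads; the fingertips stand 19 mm ahead of it and the grasp point (between the pads) is the TCP; z points along the fingers, y is the direction in which the jaws open and shut (so a half turn about z gives the same grasp; the last joint's range is limited). The gripper opens to 85 mm and grips with 20 to 120 N. Pads are 22 mm wide; open, the fingers measure 114 mm over their backs; the gripper's body (76 mm by 85 mm) begins 54 mm behind the grasp point. The pads swing forward as they close: fully open they stand 13 mm farther back than shut.
Start: joints at [-1.22, 0.383, 0.044, 1.598, -0.018, 1.161, -0.05], TCP at [0.282, 0.586, 0.25] pointing down, gripper open.
Joint ranges: [-2.61, 2.61], [-0.41, 2.15], [-1.48, 1.57], [0, 2.5], [-1.57, 4.71], [0.05, 1.97], [-2.85, 2.85]. Speed limits (rad/s): [2.79, 2.79, 3.14, 3.14, 3.14, 3.14, 3.14].

INTERFACE

Orientations are given as a rotation vector (axis times angle).
In Python, from plant import * gives the robot as it stands.
- The arm moves only by the shell command python3 -m inch 'ROWS' [FORCE]. ROWS is a JSON object of lists of equal length, an entry for each row: "travel": the shift along the world's x, y, z in cm, a list of three; "rotation": the turn, a rotation vector about the world's x, y, z in degrees, a list of three; "gripper": the finger opening in cm, from 0 to 8.54. A call has 1 to 10 rows; each row is the pose to reach, as a shift and turn from the pose commanded when the call began; what a row does not reach only later rows make up. A row lasts 1/10 s, in which the tool goes at most 50 mm and 8.59 degrees, less where a joint would pass 70% of its speed; a pose out of reach is approached as far as the arm can. A call with a gripper value outside its range is refused whole. The fingers move at their own pace and stop on an object; FORCE is the grip in N (left out, the last holds). Time passes only in rows, so rows that repeat a pose let the fingers close. It gives the time, the measured TCP pose, the force and the opening at its end, in the units of the state.
- state(): the state, without advancing time (a new reading comes with each control period).
- read_camera(name): name is "scene" or "top" or "wrist"; returns the picture (400x640x3 uint8, red, green, blue); there is no depth.
- camera_params(name): a dict with "camera_matrix" (3x3 intrinsics, pixels), "position" and "attitude" of the camera in the world; the wrist camera has in their place "mount" (4x4, takes a point from camera to tool coordinates, whose origin is the TCP and whose axes are the flange's). Camera axes: x right, y down, z forward; pixel columns grow to the right and rows downward; lengths in m; the calibration is good to about 2 mm. A picture is of the moment at which its call begins: read the wrist's pose just before it. camera_params takes no time and is no camera call.
- sign_off(): hands the job in, once; it reports no verdict.
The state is a dict: "time_s": time; "qpos": joint angles; "dq": joint speeds; "tau": joint torques, N m; "eef_pos": TCP position; "orientation": TCP orientation; "wrist_force": force on the tool from outside, world axes, zero at the start; "ft_torque": the same for the moment, N m; "finger_gap": finger opening in m.
Only numpy, scipy, OpenCV 4.12 (cv2) and the standard library are available. Lean on these libraries where they do the work, as an engineer would, in place of code of your own. Each camera call takes 0.05 s, during which the arm holds its last target.

## Working session

There is one attempt and no reset: what is moved stays moved. The work goes in short steps, Python scripts to look and compute and a shell command to move; the robot and the scene stay as the last step left them, time stands still between calls to the robot, and variables do not carry over. Pictures are saved under pics/ and viewed, and the job is handed in when it is done.

```bash
ls; mkdir -p pics; cat > h.py <<'E'
from plant import *
import numpy as np, cv2
from scipy.spatial.transform import Rotation as R
def cam(name,st=None):
    p=camera_params(name)
    K=np.array(p["camera_matrix"])
    if "mount" in p:
        st=st or state(); M=np.array(p["mount"]); T=np.eye(4)
        T[:3,:3]=R.from_rotvec(st["orientation"]).as_matrix();T[:3,3]=st["eef_pos"]
        T=T@M
        return K,T[:3,:3],T[:3,3]
    a=np.array(p["attitude"])
    Rm=a if a.shape==(3,3) else R.from_rotvec(a).as_matrix()
    return K,Rm,np.array(p["position"])
def ray(c,uv,z):
    K,Rm,t=c
    d=Rm@np.linalg.inv(K)@np.array([uv[0],uv[1],1.])
    return t+d*(z-t[2])/d[2]
def proj(c,P):
    K,Rm,t=c
    q=K@(Rm.T@(np.array(P)-t)); return q[:2]/q[2]
E
python3 - <<'E'
from h import *
s=state();print(s)
for n in ["scene","top","wrist"]:
    print(camera_params(n))
    im=read_camera(n);cv2.imwrite(f"pics/{n}0.png",im[:,:,::-1])
E
```

```text
pics
{'time_s': 0.0, 'qpos': array([-1.21980611,  0.38385173,  0.04382508,  1.59958625, -0.01787369,
        1.16119815, -0.04994356]), 'dq': array([-0.0008089 ,  0.00084185,  0.00094559, -0.00056297,  0.0001393 ,
       -0.00021457,  0.00246879]), 'tau': array([ 9.62698577e-04, -4.33464432e+01,  1.02474343e+00, -2.49513263e+01,
        1.04675049e-02,  1.12971177e-02,  1.73398885e-06]), 'eef_pos': array([0.28163441, 0.58482031, 0.24887048]), 'orientation': array([-0.69887688, -3.06242774,  0.00410928]), 'wrist_force': array([ 0.80700583, -0.02615019,  0.03604641]), 'ft_torque': array([ 0.00983092, -0.01902432, -0.01534315]), 'finger_gap': 0.08592015431125077}
{'camera_matrix': array([[460.74885085,   0.        , 326.46896996],
       [  0.        , 460.74885085, 199.6972777 ],
       [  0.        ,   0.        ,   1.        ]]), 'position': array([1.53421988, 0.2594561 , 0.7819469 ]), 'attitude': array([-1.48127735, -1.7991675 ,  0.95262242])}
{'camera_matrix': array([[434.58127218,   0.        , 318.64912891],
       [  0.        , 434.58127218, 201.73610542],
       [  0.        ,   0.        ,   1.        ]]), 'position': array([0.22117979, 0.05355394, 1.1581855 ]), 'attitude': array([-2.05618965,  2.16740724, -0.24335698])}
{'camera_matrix': array([[350.96113038,   0.        , 318.42642078],
       [  0.        , 350.96113038, 200.634252  ],
       [  0.        ,   0.        ,   1.        ]]), 'mount': array([[ 8.34339139e-05, -9.65433857e-01, -2.60648156e-01,
         6.50860698e-02],
       [ 9.99999987e-01,  4.37331004e-05,  1.58115437e-04,
        -6.73071236e-05],
       [-1.41251044e-04, -2.60648165e-01,  9.65433848e-01,
        -1.23515667e-01],
       [ 0.00000000e+00,  0.00000000e+00,  0.00000000e+00,
         1.00000000e+00]])}
```

View pics/scene0.png

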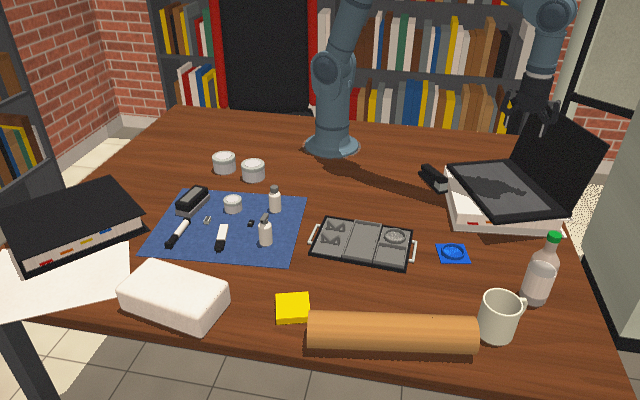

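View pics/top0.png

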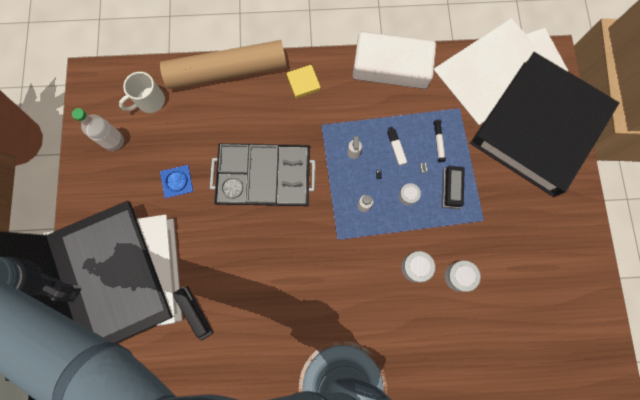

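View pics/wrist0.png

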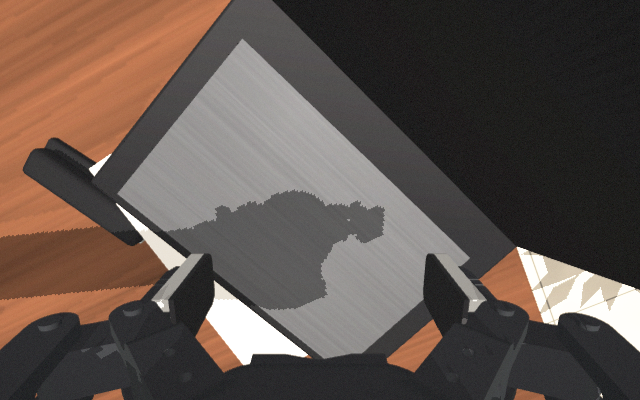

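The pictures show the mat on the robot's right, with the caddy near the top-view pixels (263,175). The blue decoy well is at (176,181), and two larger tins sit at (419,266) and (463,276). I'll enlarge the top view next.

```bash
python3 - <<'E'
from h import *
im=cv2.imread("pics/top0.png")
a=cv2.resize(im[100:250,310:490],None,fx=4.4,fy=4,interpolation=cv2.INTER_CUBIC);a=cv2.resize(im[100:245,315:490],None,fx=4,fy=4,interpolation=cv2.INTER_CUBIC);cv2.imwrite("pics/topmat.png",a)
b=cv2.resize(im[135:215,205:320],None,fx=6,fy=6,interpolation=cv2.INTER_CUBIC);cv2.imwrite("pics/topcad.png",b)
s=cv2.imread("pics/scene0.png")
cv2.imwrite("pics/scmat.png",cv2.resize(s[145:275,140:430],None,fx=2.7,fy=2.7,interpolation=cv2.INTER_CUBIC))
c=cam("top");print(c[2],c[1][:,2])
for n,uv,z in [("tin",(410,193),.039),("t2",(419,266),.04),("t3",(463,276),.04),("cad",(263,175),.015)]:print(n,ray(c,uv,z))
E
```

```text
[0.22117979 0.05355394 1.1581855 ] [ 0.21466399 -0.01827498 -0.97651697]
tin [ 0.47833849 -0.21069013  0.039     ]
t2 [ 0.28573805 -0.2145276   0.04      ]
t3 [ 0.25466903 -0.32392982  0.04      ]
cad [0.55494571 0.17980084 0.015     ]
```

View pics/topmat.png

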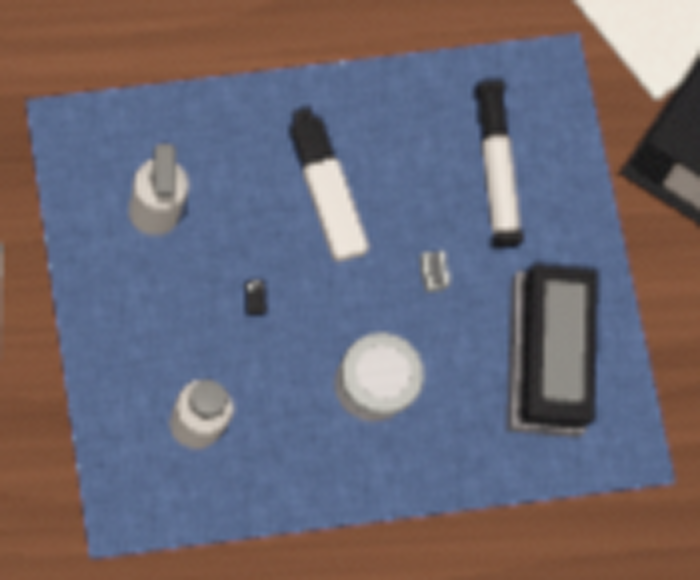

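View pics/topcad.png

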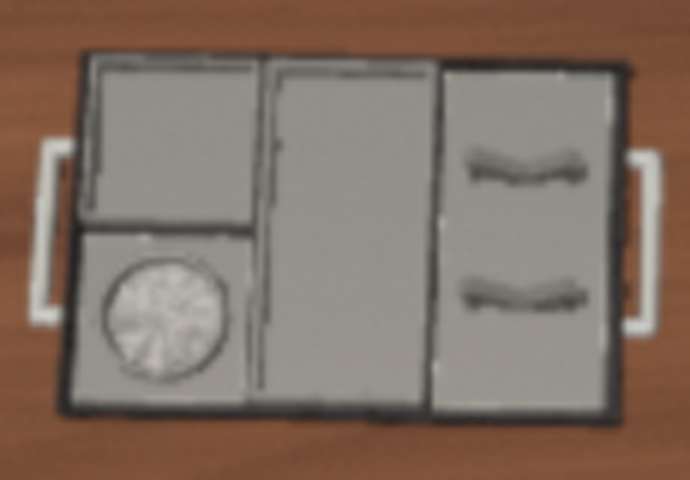

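View pics/scmat.png

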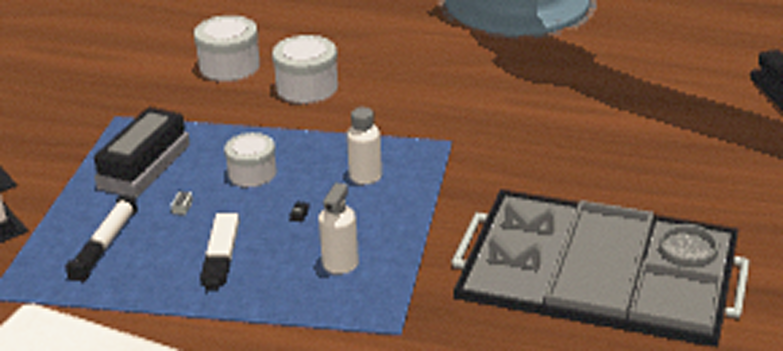

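The caddy's compartments are clear in the top view: rest on the right, pocket in the middle, recess top left and well bottom left. I'll move over the caddy for a close view.

```bash
python3 -m inch '{"travel":[[4,-4,5],[7,-8,5],[10,-12,5],[13,-17,5],[16,-22,5],[19,-27,5],[22,-32,5],[25,-36,5],[27.8,-40.5,5],[27.8,-40.5,5]],"rotation":[[0,0,4],[0,0,8],[0,0,12],[0,0,16],[0,0,20],[0,0,25.7],[0,0,25.7],[0,0,25.7],[0,0,25.7],[0,0,25.7]],"gripper":[8.5,8.5,8.5,8.5,8.5,8.5,8.5,8.5,8.5,8.5]}'
python3 -m inch '{"travel":[[0,0,0],[0,0,0],[0,0,0]],"rotation":[[0,0,0],[0,0,0],[0,0,0]],"gripper":[8.5,8.5,8.5]}'
cat >> h.py <<'E'
import json
def shot(tag):
    s=state(); im=read_camera("wrist")[:,:,::-1].copy()
    cv2.imwrite(f"pics/{tag}.png",im)
    c=cam("wrist",s); np.savez(f"pics/{tag}.npz",K=c[0],R=c[1],t=c[2])
    m=R.from_rotvec(s["orientation"]).as_matrix()
    print("t",round(s["time_s"],2),"pos",np.round(s["eef_pos"],4),"psi",round(np.degrees(np.arctan2(m[1,0],m[0,0])),2),"z",np.round(m[:,2],3),"gap",round(s["finger_gap"],4),"F",np.round(s["wrist_force"],1))
    return im,c
def load(tag):
    d=np.load(f"pics/{tag}.npz");return cv2.imread(f"pics/{tag}.png"),(d["K"],d["R"],d["t"])
E
python3 -c "
from h import *
shot('w1')"
```

```text
time_s: 1.15
eef_pos: [0.557, 0.1842, 0.3001]
orientation: [-0.0, -3.141, -0.0]
wrist_force: [0.5, 0.3, -0.9]
finger_gap: 0.0851
time_s: 1.45
eef_pos: [0.5556, 0.1876, 0.2998]
orientation: [0.003, -3.14, -0.001]
wrist_force: [-0.8, 0.9, 0.1]
finger_gap: 0.0849
t 1.45 pos [0.5556 0.1876 0.2998] psi -179.9 z [-0.001  0.001 -1.   ] gap 0.0849 F [-0.8  0.9  0.1]
```

View pics/w1.png

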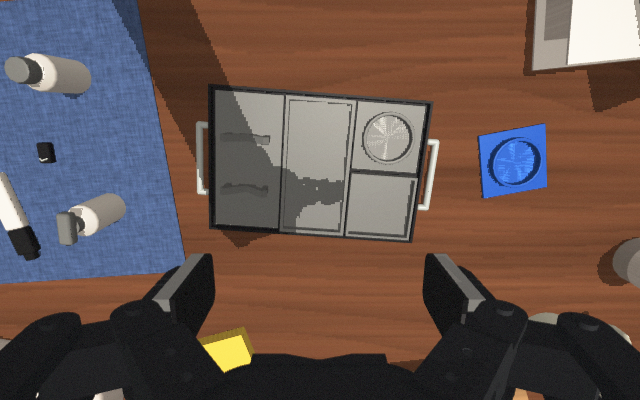

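The caddy is fully in view, with its corners near (210,86), (431,102), (411,242) and (210,229). I'll zoom in to fix them.

```bash
python3 - <<'E'
from h import *
im,c=load('w1')
cv2.imwrite("pics/w1z.png",cv2.resize(im[75:255,190:445],None,fx=3.1,fy=3.1,interpolation=cv2.INTER_CUBIC))
E
```

```text
(no output)
```

View pics/w1z.png

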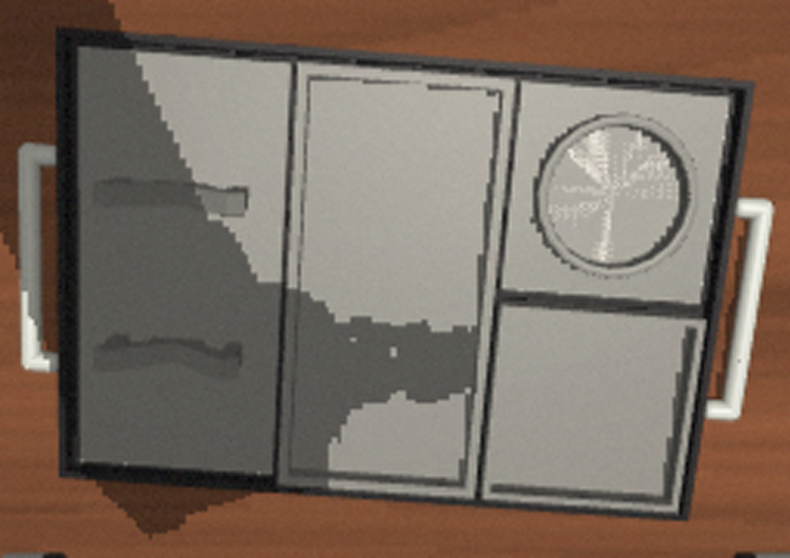

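```bash
python3 - <<'E'
from h import *
im,c=load('w1')
def P(u,v,z): return ray(c,(190+(u+.5)/3.1-.5,75+(v+.5)/3.1-.5),z)
def rect(n,pts,z):
    q=[P(*p,z)[:2] for p in pts]; q=np.array(q)
    ctr=q.mean(0); e=[np.linalg.norm(q[i]-q[(i+1)%4])*1e3 for i in range(4)]
    d=(q[1]-q[0])+(q[2]-q[3]); d2=(q[3]-q[0])+(q[2]-q[1])
    print(n,ctr.round(4),np.round(e,1),"dir01",np.degrees(np.arctan2(d[1],d[0])).round(2),"dir03",np.degrees(np.arctan2(d2[1],d2[0])).round(2))
rect("tray",[(58,28),(752,83),(688,520),(60,477)],.012)
rect("pocket",[(296,62),(517,80),(477,497),(278,487)],.019)
rect("recess",[(500,303),(705,318),(686,517),(482,498)],.019)
print("well",P(617,195,.019))
T=cam("top")
im=cv2.imread("pics/top0.png")
def Q(u,v,z): return ray(T,(205+(u+.5)/6-.5,135+(v+.5)/6-.5),z)
q=np.array([Q(*p,.012)[:2] for p in [(82,52),(630,65),(620,424),(60,412)]]);print("tray top",q.mean(0))
E
```

```text
tray [0.5609 0.1843] [251.7 170.6 253.2 171.2] dir01 85.84 dir03 -4.03
pocket [0.561  0.1846] [ 79.1 159.   78.7 160.9] dir01 86.33 dir03 -3.91
recess [0.6075 0.2627] [77.9 80.5 81.6 78.3] dir01 85.13 dir03 -2.39
well [0.52474682 0.26744616 0.019     ]
tray top [0.55920063 0.18109887]
```

Tray, pocket and recess agree in size and angle (long axis 86°, x axis -4°). Next I'll look over the mat.

```bash
python3 -m inch '{"travel":[[-1,-5,0],[-2,-10,0],[-3,-15,0],[-4,-20,0],[-5,-25,0],[-6,-30,0],[-7,-35,0],[-7,-39.5,0],[-7,-39.5,0],[-7,-39.5,0]],"rotation":[[0,0,0],[0,0,0],[0,0,0],[0,0,0],[0,0,0],[0,0,0],[0,0,0],[0,0,0],[0,0,0],[0,0,0]],"gripper":[8.5,8.5,8.5,8.5,8.5,8.5,8.5,8.5,8.5,8.5]}'
python3 -m inch '{"travel":[[0,0,0],[0,0,0],[0,0,0],[0,0,0]],"rotation":[[0,0,0],[0,0,0],[0,0,0],[0,0,0]],"gripper":[8.5,8.5,8.5,8.5]}'
python3 -c "
from h import *
shot('w2')
for i in range(2):print(state()['eef_pos'])
read_camera('top');print(state()['eef_pos'])"
```

```text
time_s: 2.5
eef_pos: [0.4865, -0.2088, 0.3003]
orientation: [0.002, 3.141, 0.001]
wrist_force: [1.3, 1.8, 0.1]
finger_gap: 0.0849
time_s: 2.9
eef_pos: [0.4869, -0.2076, 0.3002]
orientation: [0.004, -3.142, -0.0]
wrist_force: [-0.5, 0.1, -0.6]
finger_gap: 0.085
t 2.9 pos [ 0.4869 -0.2076  0.3002] psi -179.87 z [-0.  0. -1.] gap 0.085 F [-0.5  0.1 -0.6]
[ 0.48675333 -0.20794011  0.30023   ]
[ 0.48675333 -0.20794011  0.30023   ]
[ 0.4866575  -0.20828559  0.30027034]
```

View pics/w2.png

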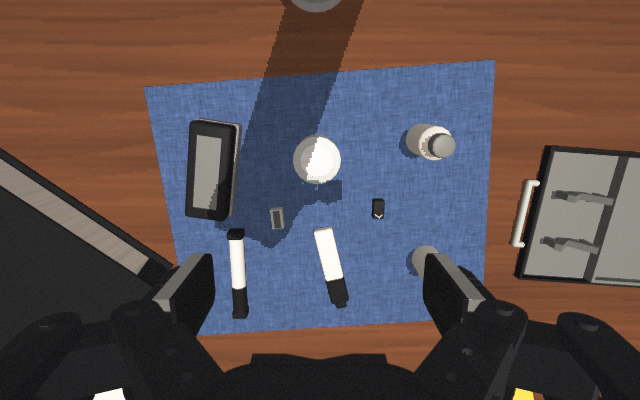

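The mat view shows the eraser around (212,170), the tin (317,160), the marker (237,273) and the highlighter (330,267). The black binder's corner is near (165,270). I'll measure these with contours.

```bash
python3 - <<'E'
from h import *
im,c=load('w2')
hsv=cv2.cvtColor(im,cv2.COLOR_BGR2HSV)
blue=((hsv[...,0]>100)&(hsv[...,0]<130)&(hsv[...,1]>70)).astype(np.uint8)
white=((hsv[...,1]<70)&(hsv[...,2]>130)).astype(np.uint8)
black=((hsv[...,2]<45)).astype(np.uint8)
def comps(m,box,amin=60):
    n,l,st,ct=cv2.connectedComponentsWithStats(m)
    for i in range(1,n):
        x,y,w,h,a=st[i]
        if a>amin and box[0]<=x and x+w<=box[2] and box[1]<=y and y+h<=box[3]:
            cn=cv2.findContours((l==i).astype(np.uint8),cv2.RETR_EXTERNAL,cv2.CHAIN_APPROX_NONE)[0][0]
            print((x,y,w,h,a),ct[i].round(1),cv2.minAreaRect(cn))
print("white");comps(white,(150,70,500,330))
print("black");comps(black,(150,70,500,330))
cv2.imwrite("pics/w2z.png",cv2.resize(im[100:340,150:360],None,fx=2.5,fy=2.5,interpolation=cv2.INTER_CUBIC)); cv2.imwrite("pics/w2e.png",cv2.resize(im[105:235,175:355],None,fx=4.3,fy=4.3,interpolation=cv2.INTER_CUBIC))
E
```

```text
white
(np.int32(411), np.int32(123), np.int32(45), np.int32(38), np.int32(1023)) [434.1 141. ] ((434.25738525390625, 139.23324584960938), (41.62954330444336, 36.658851623535156), 68.74949645996094)
(np.int32(233), np.int32(124), np.int32(6), np.int32(34), np.int32(74)) [236.2 139. ] ((235.98300170898438, 140.43991088867188), (33.04543685913086, 4.967416763305664), 88.26429748535156)
(np.int32(193), np.int32(135), np.int32(28), np.int32(74), np.int32(1556)) [205.9 169.7] ((206.33755493164062, 171.77410888671875), (23.867761611938477, 72.17326354980469), 4.085616588592529)
(np.int32(294), np.int32(135), np.int32(47), np.int32(49), np.int32(1768)) [317.1 159.6] ((317.0, 159.0), (48.0, 46.0), 90.0)
(np.int32(314), np.int32(226), np.int32(30), np.int32(55), np.int32(1035)) [328.2 253.3] ((328.00860595703125, 253.23605346679688), (53.7359619140625, 19.91936683654785), 76.60750579833984)
(np.int32(229), np.int32(239), np.int32(17), np.int32(50), np.int32(705)) [237.  263.5] ((236.9258575439453, 263.73968505859375), (48.91544723510742, 14.563061714172363), 86.633544921875)
(np.int32(415), np
[... 655 characters left out ...]
787597656), 4.085616588592529)
(np.int32(227), np.int32(229), np.int32(18), np.int32(11), np.int32(161)) [235.7 233.6] ((235.5, 234.0), (10.0, 17.0), 90.0)
(np.int32(459), np.int32(267), np.int32(16), np.int32(11), np.int32(71)) [466.8 272.8] ((466.25, 272.2500305175781), (17.677669525146484, 5.656853675842285), 45.0)
(np.int32(326), np.int32(278), np.int32(22), np.int32(30), np.int32(246)) [336.9 292.9] ((337.8196716308594, 293.4836120605469), (27.771018981933594, 17.750547409057617), 76.75948333740234)
(np.int32(232), np.int32(288), np.int32(17), np.int32(30), np.int32(363)) [239.8 303.3] ((240.09861755371094, 302.66302490234375), (29.01714324951172, 15.248804092407227), 87.87889862060547)
```

View pics/w2e.png

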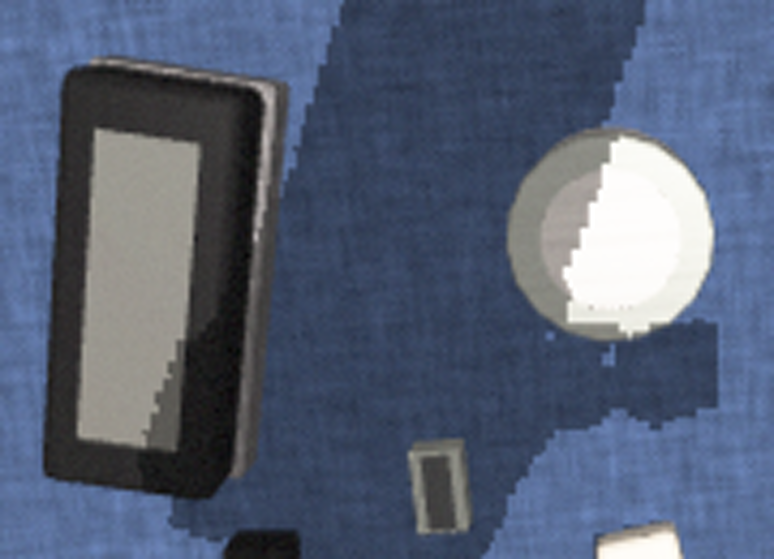

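View pics/w2z.png

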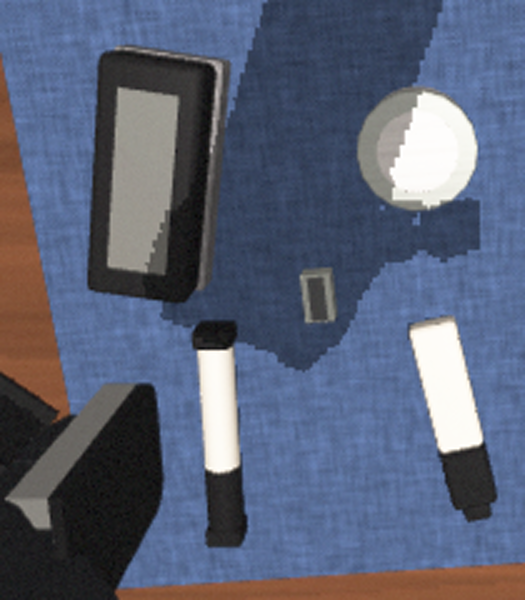

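```bash
python3 - <<'E'
from h import *
im,c=load('w2'); T=cam("top")
def P(u,v,z,ox,oy,f,c=c): return ray(c,(ox+(u+.5)/f-.5,oy+(v+.5)/f-.5),z)
L=[P(*p,.047,175,105,4.3)[:2] for p in [(95,128),(200,142),(180,452),(77,437)]]
L=np.array(L);d=L[0]+L[1]-L[2]-L[3]
print("eraser",L.mean(0),np.degrees(np.arctan2(d[1],d[0])),"w,l",np.linalg.norm(L[0]-L[1]),np.linalg.norm(L[1]-L[2]))
for z in(.0125,.017,.022):
  a=P(215,322,z,150,100,2.5);b=P(226,546,z,150,100,2.5);d=a-b
  print("marker",z,(a+b)/2,np.linalg.norm(d),np.degrees(np.arctan2(d[1],d[0])))
a=P(508,235,.036,175,105,4.3);b=P(716,235,.036,175,105,4.3)
print("tin",ray(c,(317.1,159.7),.039),"dia",np.linalg.norm(a-b))
# top view
t=lambda u,v,z:ray(T,(315+(u+.5)/4-.5,100+(v+.5)/4-.5),z)
print("top: tin",t(382,373,.039),"eraser",t(565,341,.047),"marker",(t(490,83,.016)+t(507,243,.016))/2)
w1,c1=load('w1')
# spray head: w1 & top
print("book corner",[ray(T,(473,137),z) for z in(.0,.06)],[ray(T,(530,55),z) for z in(.0,.06)],[ray(T,(553,193),z) for z in(.0,.06)])
S=cam("scene")
cv2.imwrite("pics/w1s.png",cv2.resize(w1[40:260,0:170],None,fx=3,fy=2.7*3/2.7,interpolation=cv2.INTER_CUBIC)[:600])
E
```

```text
eraser [ 0.49248399 -0.3294982 ] 171.96947512101292 w,l 0.02580728820730712 0.08049082756962549
marker 0.0125 [ 0.63200476 -0.31104035  0.0125    ] 0.12654636582929585 179.27332870994272
marker 0.017 [ 0.62970327 -0.3099145   0.017     ] 0.12516162731743927 179.2733287099427
marker 0.022 [ 0.62714605 -0.30866356  0.022     ] 0.12362302897093201 179.2733287099427
tin [ 0.47888315 -0.20932546  0.039     ] dia 0.053647260523406966
top: tin [ 0.47866116 -0.21105549  0.039     ] eraser [ 0.49225004 -0.33243789  0.047     ] marker [ 0.63012932 -0.31242971  0.016     ]
book corner [array([ 6.40420538e-01, -4.14251912e-01,  2.22044605e-16]), array([ 0.6187017 , -0.39001715,  0.06      ])] [array([ 0.88744458, -0.61658585,  0.        ]), array([ 0.85292862, -0.58186914,  0.06      ])] [array([ 0.46692063, -0.61349704,  0.        ]), array([ 0.45418999, -0.57894035,  0.06      ])]
```

```bash
python3 - <<'E'
from h import *
w1,c1=load('w1')
cv2.imwrite("pics/w1sp.png",cv2.resize(w1[180:255,40:140],None,fx=6,fy=6,interpolation=cv2.INTER_CUBIC))
E
```

```text
(no output)
```

View pics/w1sp.png

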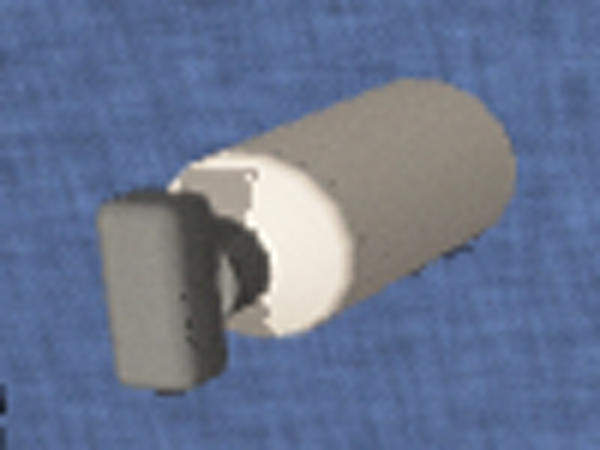

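```bash
python3 - <<'E'
from h import *
w1,c1=load('w1');im,c=load('w2');T=cam("top")
for z in (.058,.061): print("spray shoulder",ray(c1,(40+263/6,180+245/6),z))
H=[ray(c1,(40+u/6,180+v/6),.090)[:2] for u,v in[(100,208),(180,205),(190,385),(118,388)]];H=np.array(H);d=H[0]+H[1]-H[2]-H[3]
print("head",H.mean(0),np.degrees(np.arctan2(d[1],d[0])),np.linalg.norm(H[1]-H[2]),np.linalg.norm(H[0]-H[1]))
print("spray top-cam head", ray(T,(315+165/4,100+(146+190)/8),.09))
for z in(0,.03,.06,.09): print("book w2",z,ray(c,(168,280),z),"top",ray(T,(473,137),z))
E
```

```text
spray shoulder [ 0.61203664 -0.06916832  0.058     ]
spray shoulder [ 0.61103933 -0.06706516  0.061     ]
head [ 0.61069252 -0.06773524] 173.58840411145079 0.032191653824502495 0.013346285419595991
spray top-cam head [ 0.60958992 -0.07245426  0.09      ]
book w2 0 [ 0.64600936 -0.40777404  0.        ] top [ 6.40420538e-01 -4.14251912e-01  2.22044605e-16]
book w2 0.03 [ 0.63012716 -0.39364123  0.03      ] top [ 0.62956112 -0.40213453  0.03      ]
book w2 0.06 [ 0.61424496 -0.37950843  0.06      ] top [ 0.6187017  -0.39001715  0.06      ]
book w2 0.09 [ 0.59836275 -0.36537562  0.09      ] top [ 0.60784228 -0.37789977  0.09      ]
```

Measurements from the two cameras agree within about 3 mm. Going for the eraser: target (0.492, -0.330), tool yaw 172°.

```bash
python3 -m inch '{"travel":[[0.2,-4,-4],[0.4,-8,-8],[0.55,-12.2,-12],[0.55,-12.2,-16],[0.55,-12.2,-18],[0.55,-12.2,-18],[0.55,-12.2,-18]],"rotation":[[0,0,-4],[0,0,-8.1],[0,0,-8.1],[0,0,-8.1],[0,0,-8.1],[0,0,-8.1],[0,0,-8.1]],"gripper":[8.5,8.5,8.5,8.5,8.5,8.5,8.5]}' 40
python3 -c "
from h import *
shot('w3')"
```

```text
time_s: 3.7
eef_pos: [0.4922, -0.3307, 0.1204]
orientation: [-0.221, -3.133, -0.0]
wrist_force: [-0.7, 0.6, -0.1]
finger_gap: 0.0853
t 3.7 pos [ 0.4922 -0.3307  0.1204] psi 171.92 z [-0.001  0.    -1.   ] gap 0.0853 F [-0.7  0.6 -0.1]
```

View pics/w3.png

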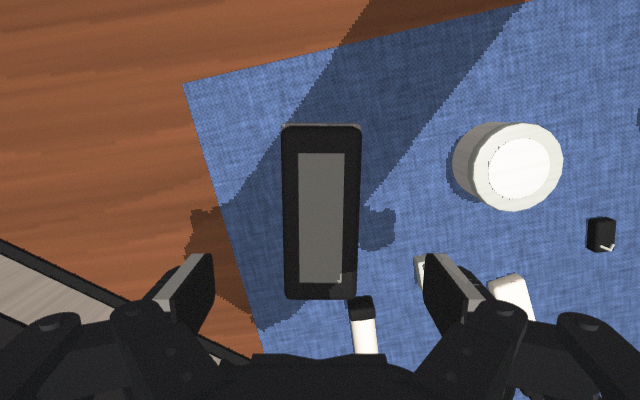

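```bash
python3 - <<'E'
from h import *
im,c=load('w3')
L=np.array([ray(c,p,.047)[:2] for p in [(299,153),(345,153),(341,283),(300,283)]]);d=L[0]+L[1]-L[2]-L[3]
print(L.mean(0),np.degrees(np.arctan2(d[1],d[0])))
K,Rm,t=c
# black outline
g=im.max(2)<48
n,l,st,ct=cv2.connectedComponentsWithStats(g.astype(np.uint8)); i=l[200,290]; print(st[i])
E
```

```text
[ 0.49302154 -0.32936237] 171.41056547713336
[ 281  126   94  195 7401]
```

The label centres within 2 mm of the tool. Descend, grip and lift.

```bash
python3 -m inch '{"travel":[[0.1,0.1,-4],[0.1,0.1,-7],[0.1,0.1,-8.2],[0.1,0.1,-8.2],[0.1,0.1,-8.2],[0.1,0.1,-8.2],[0.1,0.1,-8.2],[0.1,0.1,-8.2],[0.1,0.1,-8.2]],"rotation":[[0,0,0],[0,0,0],[0,0,0],[0,0,0],[0,0,0],[0,0,0],[0,0,0],[0,0,0],[0,0,0]],"gripper":[8.5,8.5,8.5,8.5,4,4,4,4,4]}' 40
python3 -m inch '{"travel":[[0,0,0],[0,0,0],[0,0,1],[0,0,4],[0,0,8],[0,0,9],[0,0,9]],"rotation":[[0,0,0],[0,0,0],[0,0,0],[0,0,0],[0,0,0],[0,0,0],[0,0,0]],"gripper":[4,4,4,4,4,4,4]}' 40
python3 -c "
from h import *
shot('w4')"
```

```text
time_s: 4.65
eef_pos: [0.4945, -0.331, 0.0403]
orientation: [0.222, 3.13, -0.002]
wrist_force: [0.2, 0.1, 6.3]
finger_gap: 0.046
time_s: 5.35
eef_pos: [0.4943, -0.3309, 0.1308]
orientation: [0.222, 3.129, -0.003]
wrist_force: [0.5, 0.0, -1.0]
finger_gap: 0.0449
t 5.35 pos [ 0.4943 -0.3309  0.1308] psi 171.88 z [ 0.005 -0.002 -1.   ] gap 0.0449 F [ 0.5  0.  -1. ]
```

View pics/w4.png

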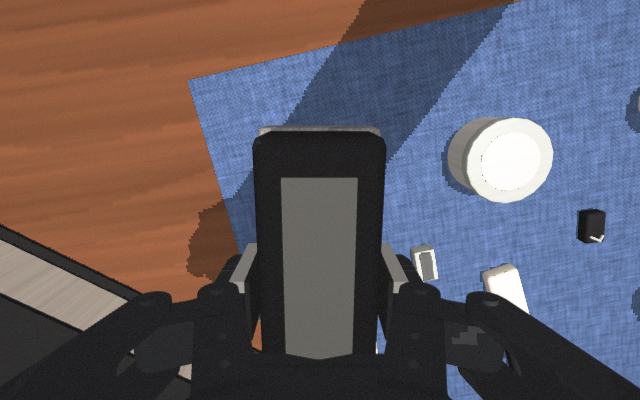

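The eraser is gripped at 45 mm and hangs level. I'll carry it to the pocket at a safe height.

```bash
python3 -m inch '{"travel":[[0,-1,4],[0.5,1,7],[1,5,7],[1.5,10,7],[2,15,7],[3,20,7],[4,25,7],[4.5,30,7],[5,35,7],[5.5,40,7]],"rotation":[[0,0,0],[0,0,0],[0,0,0],[0,0,0],[0,0,0],[0,0,0],[0,0,0],[0,0,2],[0,0,4.1],[0,0,4.1]],"gripper":[4,4,4,4,4,4,4,4,4,4]}' 40
python3 -m inch '{"travel":[[0.5,4,-1],[1,8,-2],[1.3,11.5,-4],[1.3,11.5,-8],[1.3,11.5,-10],[1.3,11.5,-10],[1.3,11.5,-10]],"rotation":[[0,0,0],[0,0,0],[0,0,0],[0,0,0],[0,0,0],[0,0,0],[0,0,0]],"gripper":[4,4,4,4,4,4,4]}' 40
python3 -c "
from h import *
shot('w5')"
```

```text
time_s: 6.4
eef_pos: [0.5458, 0.0689, 0.196]
orientation: [-0.108, -3.135, 0.002]
wrist_force: [1.2, -0.1, -1.3]
finger_gap: 0.0454
time_s: 7.1
eef_pos: [0.5594, 0.1811, 0.0967]
orientation: [-0.111, -3.137, 0.003]
wrist_force: [0.7, 0.3, -0.5]
finger_gap: 0.0453
t 7.1 pos [0.5594 0.1811 0.0967] psi 175.96 z [-0.003 -0.002 -1.   ] gap 0.0453 F [ 0.7  0.3 -0.5]
```

View pics/w5.png

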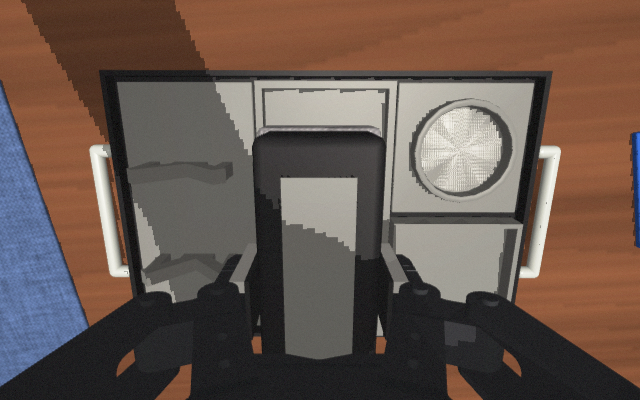

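```bash
python3 - <<'E'
from h import *
im,c=load('w5')
a=ray(c,(100,71),.012);b=ray(c,(551,71),.012);print(a,b,np.linalg.norm(a-b),np.degrees(np.arctan2(*(b-a)[[1,0]])))
d=(b-a)/np.linalg.norm(b-a);u=np.array([d[1],-d[0],0])
print("tray ctr",(a+b)/2+u*.086)
print("well",ray(c,(463.5,150),.019))
print("pocket mid y",(ray(c,(263,88),.019)+ray(c,(389,88),.019))/2)
E
```

```text
[0.46671949 0.06450113 0.012     ] [0.48452754 0.31621647 0.012     ] 0.25234448623691713 85.95325050695567
tray ctr [0.5614091  0.18428975 0.012     ]
well [0.52429743 0.26624078 0.019     ]
pocket mid y [0.4850411  0.19002405 0.019     ]
```

Tray centre is confirmed at (0.561, 0.184). Lower and release.

```bash
python3 -m inch '{"travel":[[0.2,0.3,-2],[0.2,0.3,-4],[0.2,0.3,-4.6],[0.2,0.3,-4.9],[0.2,0.3,-4.9]],"rotation":[[0,0,0],[0,0,0],[0,0,0],[0,0,0],[0,0,0]],"gripper":[4,4,4,4,4]}' 40
python3 -m inch '{"travel":[[0,0,0],[0,0,0],[0,0,0],[0,0,4],[0,0,8],[0,0,12],[0,0,14],[0,0,14]],"rotation":[[0,0,0],[0,0,0],[0,0,0],[0,0,0],[0,0,0],[0,0,0],[0,0,0],[0,0,0]],"gripper":[6,6,6,6,6,8.5,8.5,8.5]}' 40
python3 -c "
from h import *
shot('w6')"
```

```text
time_s: 7.65
eef_pos: [0.5634, 0.1848, 0.0502]
orientation: [0.111, 3.138, 0.001]
wrist_force: [-0.2, -0.9, -1.2]
finger_gap: 0.0457
time_s: 8.45
eef_pos: [0.5658, 0.1858, 0.1941]
orientation: [0.11, 3.131, 0.007]
wrist_force: [0.3, 0.5, -0.3]
finger_gap: 0.0847
t 8.45 pos [0.5658 0.1858 0.1941] psi 175.97 z [ 0.009  0.004 -1.   ] gap 0.0847 F [ 0.3  0.5 -0.3]
```

View pics/w6.png

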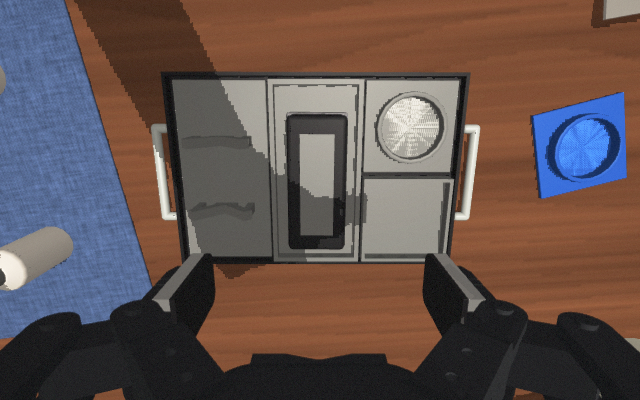

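The eraser sits flat in the pocket, with its label centred at about (317,185). Next is the tin.

```bash
python3 -m inch '{"travel":[[-1,-4,0],[-2,-9,0],[-3,-14,0],[-4,-19,0],[-5,-24,0],[-6,-29,0],[-7,-34,0],[-8.5,-39.5,-2],[-8.5,-39.5,-6],[-8.5,-39.5,-6]],"rotation":[[0,0,0],[0,0,0],[0,0,0],[0,0,0],[0,0,0],[0,0,0],[0,0,0],[0,0,0],[0,0,0],[0,0,0]],"gripper":[8.5,8.5,8.5,8.5,8.5,8.5,8.5,8.5,8.5,8.5]}' 40
python3 -m inch '{"travel":[[0,0,0],[0,0,0]],"rotation":[[0,0,0],[0,0,0]],"gripper":[8.5,8.5]}'
python3 -c "
from h import *
shot('w7')"
```

```text
time_s: 9.5
eef_pos: [0.4701, -0.2119, 0.123]
orientation: [-0.121, -3.125, -0.001]
wrist_force: [-1.6, 1.3, -0.1]
finger_gap: 0.0854
time_s: 9.7
eef_pos: [0.4789, -0.2087, 0.1299]
orientation: [0.106, 3.139, 0.001]
wrist_force: [-0.4, 0.0, 0.1]
finger_gap: 0.085
t 9.7 pos [ 0.4789 -0.2087  0.1299] psi 176.13 z [ 0.001  0.    -1.   ] gap 0.085 F [-0.4  0.   0.1]
```

View pics/w7.png

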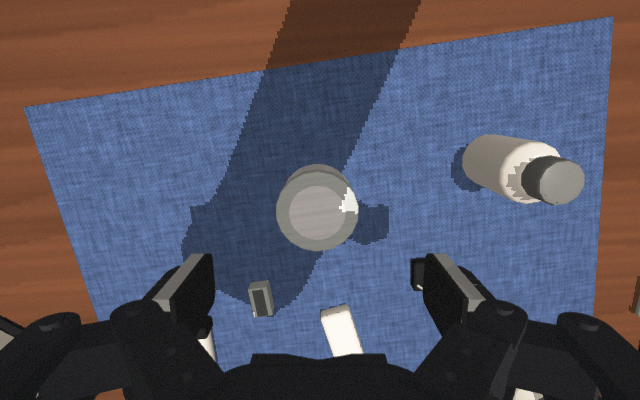

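```bash
python3 - <<'E'
from h import *
im,c=load('w7')
print(ray(c,(317.5,211.5),.039), ray(c,(317.5,213),.039),ray(c,(418,275),.015))
a=ray(c,(276,211),.039);b=ray(c,(359,211),.039);print(np.linalg.norm(a-b))
E
```

```text
[ 0.47883868 -0.20954866  0.039     ] [ 0.47983753 -0.20961676  0.039     ] [ 0.54061755 -0.1386054   0.015     ]
0.052934457973765336
```

```bash
python3 -m inch '{"travel":[[0,-0.1,-4],[0,-0.1,-8],[0,-0.1,-9.4],[0,-0.1,-9.4],[0,-0.1,-9.4],[0,-0.1,-9.4],[0,-0.1,-9.4],[0,-0.1,-9.4]],"rotation":[[0,0,0],[0,0,0],[0,0,0],[0,0,0],[0,0,0],[0,0,0],[0,0,0],[0,0,0]],"gripper":[8.5,8.5,8.5,8.5,4.8,4.8,4.8,4.8]}' 40
python3 -m inch '{"travel":[[0,0,0],[0,0,0],[0,0,1],[0,0,4],[0,0,8],[0,0,12],[0,0,12]],"rotation":[[0,0,0],[0,0,0],[0,0,0],[0,0,0],[0,0,0],[0,0,0],[0,0,0]],"gripper":[4.8,4.8,4.8,4.8,4.8,4.8,4.8]}' 40
python3 -c "
from h import *
shot('w8')"
```

```text
time_s: 10.55
eef_pos: [0.4798, -0.2115, 0.0377]
orientation: [0.11, 3.135, -0.0]
wrist_force: [-0.4, 1.6, 5.2]
finger_gap: 0.0522
time_s: 11.25
eef_pos: [0.4821, -0.2136, 0.1621]
orientation: [0.111, 3.126, -0.004]
wrist_force: [1.4, -1.1, 0.4]
finger_gap: 0.0522
t 11.25 pos [ 0.4821 -0.2136  0.1621] psi 175.93 z [ 0.014 -0.003 -1.   ] gap 0.0522 F [ 1.4 -1.1  0.4]
```

View pics/w8.png

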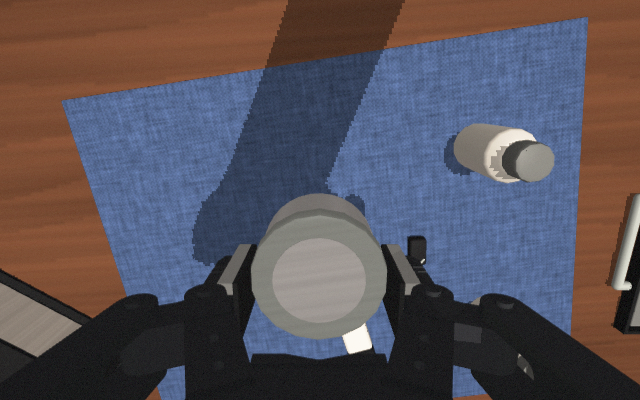

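The tin is held level. Carrying it to the recess.

```bash
python3 -m inch '{"travel":[[1,4,0],[2,9,0],[3,14,0],[4,19,0],[5.5,24,0],[7,29,0],[8.5,34,0],[10,39,0],[11.5,44,0],[12.7,47.3,-1]],"rotation":[[0,0,0],[0,0,0],[0,0,0],[0,0,0],[0,0,0],[0,0,0],[0,0,0],[0,0,0],[0,0,0],[0,0,0]],"gripper":[4.8,4.8,4.8,4.8,4.8,4.8,4.8,4.8,4.8,4.8]}' 40
python3 -m inch '{"travel":[[0,0,-2],[0,0,-4],[0,0,-6],[0,0,-6],[0,0,-6]],"rotation":[[0,0,0],[0,0,0],[0,0,0],[0,0,0],[0,0,0]],"gripper":[4.8,4.8,4.8,4.8,4.8]}' 40
python3 -c "
from h import *
shot('w9')"
```

```text
time_s: 12.3
eef_pos: [0.6047, 0.2642, 0.1452]
orientation: [-0.109, -3.14, -0.001]
wrist_force: [0.6, 0.8, -1.3]
finger_gap: 0.0525
time_s: 12.8
eef_pos: [0.6034, 0.2611, 0.084]
orientation: [-0.11, -3.137, 0.003]
wrist_force: [0.2, 0.5, -1.1]
finger_gap: 0.0525
t 12.8 pos [0.6034 0.2611 0.084 ] psi 175.97 z [-0.003 -0.002 -1.   ] gap 0.0525 F [ 0.2  0.5 -1.1]
```

View pics/w9.png

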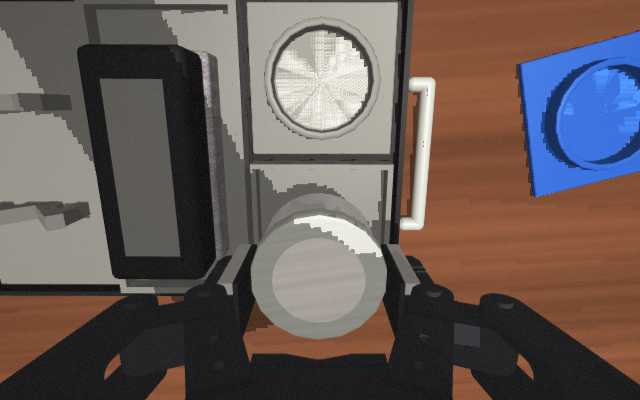

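```bash
python3 -m inch '{"travel":[[0.4,0.1,-2],[0.4,0.1,-3.5],[0.4,0.1,-4.0],[0.4,0.1,-4.1],[0.4,0.1,-4.1]],"rotation":[[0,0,0],[0,0,0],[0,0,0],[0,0,0],[0,0,0]],"gripper":[4.8,4.8,4.8,4.8,4.8]}' 40
python3 -m inch '{"travel":[[0,0,0],[0,0,0],[0,0,0],[0,0,4],[0,0,8],[0,0,12],[0,0,14],[0,0,14]],"rotation":[[0,0,0],[0,0,0],[0,0,0],[0,0,0],[0,0,0],[0,0,0],[0,0,0],[0,0,0]],"gripper":[6.2,6.2,6.2,6.2,6.2,6.2,6.2,6.2]}' 40
python3 -c "
from h import *
shot('w10')"
```

```text
time_s: 13.35
eef_pos: [0.6087, 0.2629, 0.0446]
orientation: [0.11, 3.139, 0.0]
wrist_force: [0.4, -0.2, -2.3]
finger_gap: 0.0522
time_s: 14.15
eef_pos: [0.6119, 0.2638, 0.1898]
orientation: [0.11, 3.131, 0.008]
wrist_force: [-0.5, -0.6, -0.2]
finger_gap: 0.0621
t 14.15 pos [0.6119 0.2638 0.1898] psi 175.97 z [ 0.009  0.005 -1.   ] gap 0.0621 F [-0.5 -0.6 -0.2]
```

View pics/w10.png

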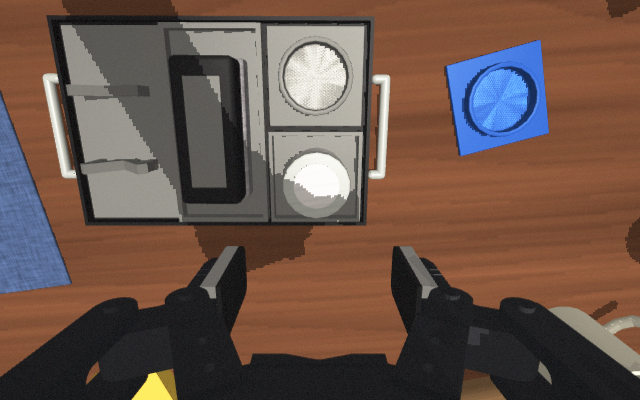

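The tin is seated in the recess at (317,185). Now the marker.

```bash
python3 -m inch '{"travel":[[0,-4,0],[0,-9,0],[0,-14,0],[0,-19,0],[0,-24,0],[0,-29,0],[0,-34,0],[0,-39,0],[0,-44,0],[1,-49,0]],"rotation":[[0,0,3.3],[0,0,3.3],[0,0,3.3],[0,0,3.3],[0,0,3.3],[0,0,3.3],[0,0,3.3],[0,0,3.3],[0,0,3.3],[0,0,3.3]],"gripper":[5.5,5.5,5.5,5.5,5.5,5.5,5.5,5.5,5.5,5.5]}' 40
python3 -m inch '{"travel":[[0.5,-4,-2],[1,-8,-5],[1,-8,-5],[1,-8,-5],[1,-8,-5]],"rotation":[[0,0,0],[0,0,0],[0,0,0],[0,0,0],[0,0,0]],"gripper":[5.5,5.5,5.5,5.5,5.5]}'
python3 -c "
from h import *
shot('w11')"
```

```text
time_s: 15.2
eef_pos: [0.6158, -0.228, 0.1821]
orientation: [-0.021, -3.137, -0.002]
wrist_force: [0.9, 0.0, -0.0]
finger_gap: 0.0546
time_s: 15.7
eef_pos: [0.6287, -0.3042, 0.1334]
orientation: [-0.017, -3.141, -0.003]
wrist_force: [1.4, 1.1, 0.7]
finger_gap: 0.0552
t 15.7 pos [ 0.6287 -0.3042  0.1334] psi 179.38 z [-0.001  0.002 -1.   ] gap 0.0552 F [1.4 1.1 0.7]
```

View pics/w11.png

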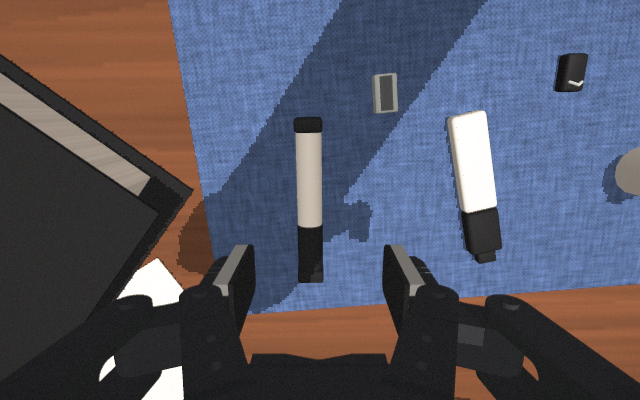

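```bash
python3 - <<'E'
from h import *
im,c=load('w11');print("cam",c[2])
a=ray(c,(308.2,118),.018);b=ray(c,(311,282),.021);d=a-b
print(a,b,(a+b)/2,np.linalg.norm(d),np.degrees(np.arctan2(d[1],d[0])))
# barrel edges
g=cv2.cvtColor(im,cv2.COLOR_BGR2GRAY).astype(int)
for v in(150,180,210): 
  r=np.diff(g[v,285:335]); print(v,285+r.argmax()+.5+.0,285+r.argmin()+.5)
for u,v in((308.5,150),(310,180),(309.5,210)):print(ray(c,(u,v),.0125))
E
```

```text
cam [ 0.56359784 -0.3041507   0.25696092]
[ 0.57108763 -0.31053671  0.018     ] [ 0.6895932  -0.31055535  0.021     ] [ 0.63034042 -0.31054603  0.0195    ] 0.11854354224202175 179.9909879414405
150 295.5 321.5
180 296.5 321.5
210 297.5 321.5
[ 0.59289722 -0.31087274  0.0125    ]
[ 0.61414105 -0.31019299  0.0125    ]
[ 0.63635303 -0.31093459  0.0125    ]
```

```bash
python3 -m inch '{"travel":[[0.15,-0.65,-4],[0.15,-0.65,-8],[0.15,-0.65,-10],[0.15,-0.65,-10.7],[0.15,-0.65,-10.7],[0.15,-0.65,-10.7],[0.15,-0.65,-10.7],[0.15,-0.65,-10.7],[0.15,-0.65,-10.7],[0.15,-0.65,-10.7]],"rotation":[[0,0,0.4],[0,0,0.4],[0,0,0.4],[0,0,0.4],[0,0,0.4],[0,0,0.4],[0,0,0.4],[0,0,0.4],[0,0,0.4],[0,0,0.4]],"gripper":[5.5,5.5,5.5,5.5,5.5,1,1,1,1,1]}' 40
python3 -m inch '{"travel":[[0,0,0],[0,0,0],[0,0,1],[0,0,4],[0,0,8],[0,0,12],[0,0,12]],"rotation":[[0,0,0],[0,0,0],[0,0,0],[0,0,0],[0,0,0],[0,0,0],[0,0,0]],"gripper":[1,1,1,1,1,1,1]}' 40
python3 -c "
from h import *
shot('w12')"
```

```text
time_s: 16.75
eef_pos: [0.6316, -0.3136, 0.0297]
orientation: [0.009, 3.138, -0.002]
wrist_force: [-0.4, -0.2, 5.8]
finger_gap: 0.0159
time_s: 17.45
eef_pos: [0.6339, -0.3158, 0.1555]
orientation: [0.009, 3.129, -0.009]
wrist_force: [0.6, -0.7, 0.6]
finger_gap: 0.016
t 17.45 pos [ 0.6339 -0.3158  0.1555] psi 179.66 z [ 0.012 -0.006 -1.   ] gap 0.016 F [ 0.6 -0.7  0.6]
```

View pics/w12.png

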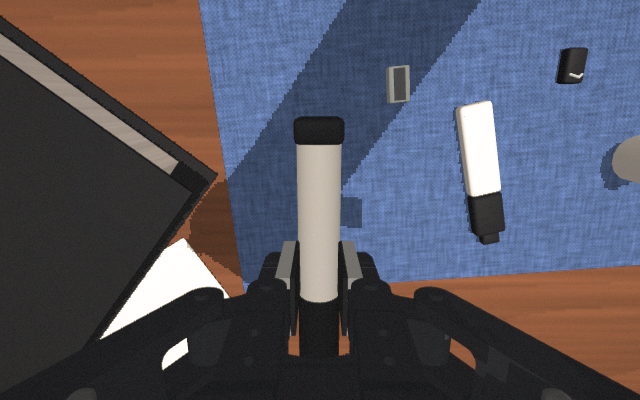

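The marker is held. I want to know its tilt before placing it, so I'll measure the barrel's apparent width along its length.

```bash
python3 - <<'E'
from h import *
im,c=load('w12')
cv2.imwrite("pics/w12z.png",cv2.resize(im[105:360,265:375],None,fx=2.3,fy=2.3,interpolation=cv2.INTER_CUBIC))
S=read_camera("scene")[:,:,::-1];cv2.imwrite("pics/s12.png",S)
E
python3 - <<'E'
from h import *
im,c=load('w12'); st=None
g=cv2.cvtColor(im,cv2.COLOR_BGR2GRAY).astype(int)
h=cv2.cvtColor(im,cv2.COLOR_BGR2HSV)
for v in range(145,300,10):
  row=h[v]; m=[u for u in range(285,355) if row[u,1]<60 and row[u,2]>60]
  r=np.abs(np.diff(g[v,285:355])); 
  print(v,m[0],m[-1],len(m),g[v,[290,300,320,340,346]])
S=cv2.imread("pics/s12.png");p=proj(cam("scene"),[.634,-.316,.14]);print(p)
x,y=map(int,p);cv2.imwrite("pics/s12z.png",cv2.resize(S[max(0,y-60):y+60,max(0,x-80):x+80],None,fx=5,fy=5,interpolation=cv2.INTER_CUBIC))
E
```

```text
145 296 341 46 [ 73 153 167 147  75]
155 296 341 46 [ 79 165 193 143  67]
165 296 340 45 [ 75 164 194 148  69]
175 297 340 44 [ 71 165 192 139  78]
185 297 340 44 [ 65 162 190 145 126]
195 297 340 44 [ 67 165 192 120 108]
205 297 340 44 [ 70 162 192 120  74]
215 297 340 44 [ 73 162 189  98  68]
225 297 339 43 [ 80 161 192  88  79]
235 298 339 42 [ 69 161 189 107 125]
245 285 354 62 [115 158 190  23 112]
255 285 354 58 [114 157 189  23 112]
265 285 354 54 [114 158 188  22 114]
275 285 354 51 [ 51 126 188  26  31]
285 286 350 45 [ 36  98 188  23  36]
295 300 337 38 [ 37 127 189  28  39]
[166.60336769 193.08016704]
```

View pics/s12z.png

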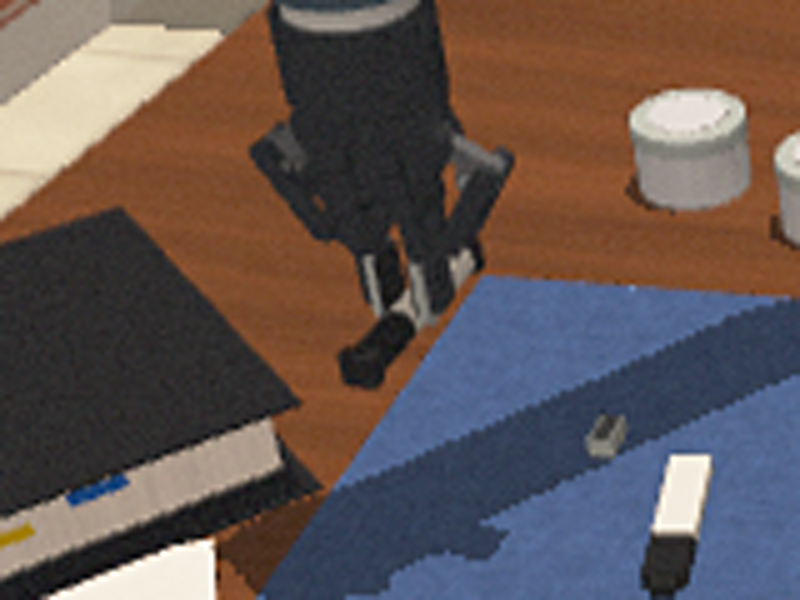

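View pics/w12z.png

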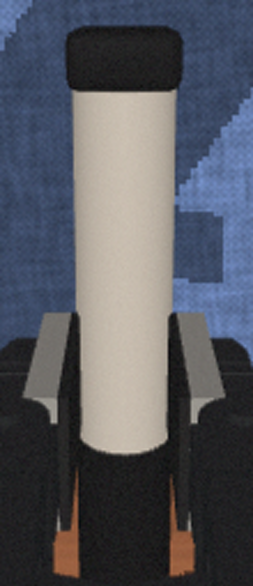

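The barrel narrows from 46 px to 38 px, which means it is pitched about 5-8° in the grip with its base-side end high. The scene view agrees: the cap end dips. I'll move above the rest, turn about y to compensate, and check again.

```bash
python3 -m inch '{"travel":[[-1,3,4],[-1.5,8,4],[-2,13,4],[-2.5,18,4],[-3,23,4],[-4,28,4],[-5,33,4],[-6,38,4],[-7.5,41.5,4],[-7.5,41.5,3]],"rotation":[[0,0,0],[0,0,0],[0,-2,0],[0,-4,0],[0,-6,0],[0,-6,-1],[0,-6,-2],[0,-6,-3.7],[0,-6,-3.7],[0,-6,-3.7]],"gripper":[1,1,1,1,1,1,1,1,1,1]}' 40
python3 -m inch '{"travel":[[0,0,-3],[0,0,-5],[0,0,-5],[0,0,-5],[0,0,-5]],"rotation":[[0,0,0],[0,0,0],[0,0,0],[0,0,0],[0,0,0]],"gripper":[1,1,1,1,1]}' 40
python3 - <<'E'
from h import *
im,c=shot('w13')
S=read_camera("scene")[:,:,::-1];cv2.imwrite("pics/s13.png",S)
p=proj(cam("scene"),[.555,.1035,.10]);print(p)
x,y=map(int,p);cv2.imwrite("pics/s13z.png",cv2.resize(S[max(0,y-60):y+60,max(0,x-80):x+80],None,fx=5,fy=5,interpolation=cv2.INTER_CUBIC))
E
```

```text
time_s: 18.55
eef_pos: [0.5517, 0.112, 0.1759]
orientation: [0.085, 3.039, 0.007]
wrist_force: [0.9, -0.8, -0.8]
finger_gap: 0.0161
time_s: 19.05
eef_pos: [0.5556, 0.1019, 0.1279]
orientation: [0.108, 3.034, 0.001]
wrist_force: [-0.2, -0.3, -0.2]
finger_gap: 0.016
t 19.05 pos [0.5556 0.1019 0.1279] psi 175.93 z [ 0.106 -0.003 -0.994] gap 0.016 F [-0.2 -0.3 -0.2]
[333.25342596 207.875038  ]
```

View pics/s13z.png

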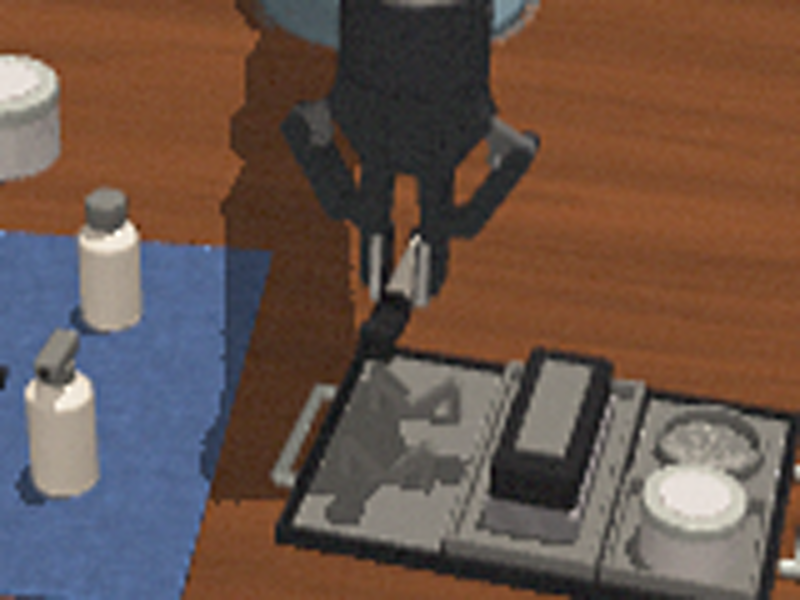

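View pics/w13.png

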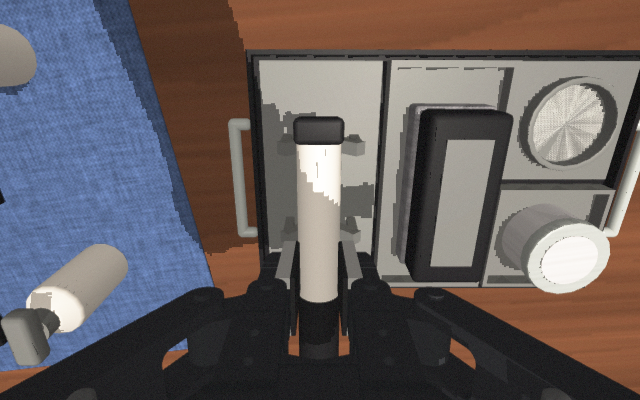

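```bash
python3 - <<'E'
from h import *
S=cam("scene"); x0,y0=333-80,207-60
im,c=load('w13')
K,Rm,t=c
tcp=np.array([.5556,.1019,.1279]); tz=np.array([.106,-.003,-.994])
u=np.array([np.cos(np.radians(-4)),np.sin(np.radians(-4)),0])
for off in(.016,.020):
  ctr=tcp+off*tz
  for tilt in(-8,-4,0,4,8):
    d=u*np.cos(np.radians(tilt))+np.array([0,0,np.sin(np.radians(tilt))])
    f=lambda P:((proj(S,P)-[x0,y0])*5).round(0)
    g=lambda P:proj(c,P).round(1)
    print(off,tilt,"scene far",f(ctr+d*.06),"near",f(ctr-d*.06),"wrist near collar top",g(ctr-d*.06+[0,0,.0095]),g(ctr-d*.05+[0,0,.0095]), "width@-45mm",(351*.018/(Rm.T@(ctr-d*.045-t))[2]).round(1),"width@+18mm",(351*.018/(Rm.T@(ctr+d*.018-t))[2]).round(1))
E
```

```text
0.016 -8 scene far [369. 365.] near [425. 215.] wrist near collar top [319.7 131.4] [319.6 160.1] width@-45mm 48.7 width@+18mm 39.4
0.016 -4 scene far [369. 359.] near [425. 221.] wrist near collar top [319.6 127.8] [319.5 156.5] width@-45mm 47.7 width@+18mm 39.7
0.016 0 scene far [369. 352.] near [425. 227.] wrist near collar top [319.5 125.4] [319.5 153.8] width@-45mm 46.7 width@+18mm 40.0
0.016 4 scene far [369. 345.] near [425. 234.] wrist near collar top [319.4 123.9] [319.4 151.9] width@-45mm 45.7 width@+18mm 40.3
0.016 8 scene far [369. 338.] near [424. 241.] wrist near collar top [319.3 123.3] [319.3 150.7] width@-45mm 44.7 width@+18mm 40.6
0.02 -8 scene far [368. 372.] near [425. 222.] wrist near collar top [319.6 130.5] [319.6 158.4] width@-45mm 47.3 width@+18mm 38.5
0.02 -4 scene far [368. 366.] near [425. 228.] wrist near collar top [319.5 127.2] [319.5 155. ] width@-45mm 46.3 width@+18mm 38.7
0.02 0 scene far [368. 359.] near [424. 234.] wrist near collar top [319.4 124.8] [319.4 152.4] width@-45mm 45.4 width@+18mm 39.0
0.02 4 scene far [369. 352.] near [424. 241.] wrist near collar top [319.4 123.4] [319.4 150.5] width@-45mm 44.4 width@+18mm 39.3
0.02 8 scene far [369. 345.] near [424. 248.] wrist near collar top [319.3 122.8] [319.3 149.4] width@-45mm 43.5 width@+18mm 39.6
```

```bash
python3 - <<'E'
from h import *
im,c=load('w13')
cv2.imwrite("pics/w13z.png",cv2.resize(im[100:260,250:390],None,fx=4,fy=3.7,interpolation=cv2.INTER_CUBIC))
for p in[(278,137),(365,137)]: print(ray(c,p,.041))
E
```

```text
[0.51522767 0.08130292 0.041     ]
[0.51882057 0.13155613 0.041     ]
```

View pics/w13z.png

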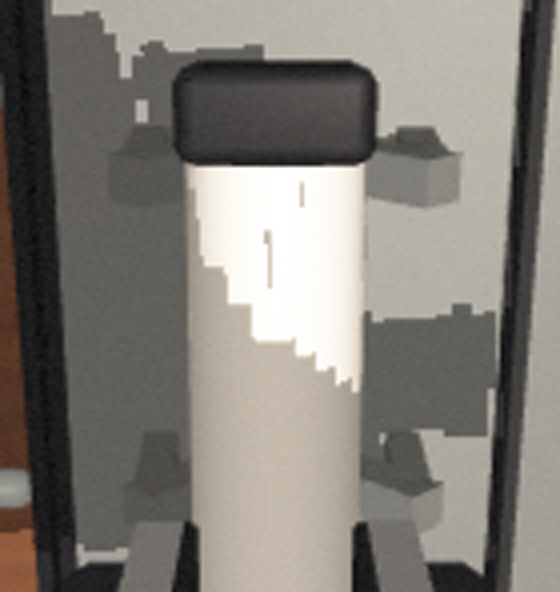

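The saddle measures 50.4 mm wide, so the scale is right, and the rest centre is at (0.555, 0.104). Lower gently.

```bash
python3 -m inch '{"travel":[[-0.1,0.2,-3],[-0.1,0.2,-6],[-0.1,0.2,-7],[-0.1,0.2,-7.4],[-0.1,0.2,-7.4],[-0.1,0.2,-7.4]],"rotation":[[0,0,0],[0,0,0],[0,0,0],[0,0,0],[0,0,0],[0,0,0]],"gripper":[1,1,1,1,1,1]}' 40
python3 - <<'E'
from h import *
im,c=shot('w14')
S=read_camera("scene")[:,:,::-1]
p=proj(cam("scene"),[.555,.1035,.05])
x,y=map(int,p);cv2.imwrite("pics/s14z.png",cv2.resize(S[y-45:y+45,x-60:x+60],None,fx=6.5,fy=6.5,interpolation=cv2.INTER_CUBIC))
E
```

```text
time_s: 19.75
eef_pos: [0.5554, 0.1044, 0.0547]
orientation: [0.107, 3.032, 0.002]
wrist_force: [-0.3, -0.5, -0.3]
finger_gap: 0.0167
t 19.75 pos [0.5554 0.1044 0.0547] psi 175.95 z [ 0.107 -0.003 -0.994] gap 0.0167 F [-0.3 -0.5 -0.3]
```

View pics/s14z.png

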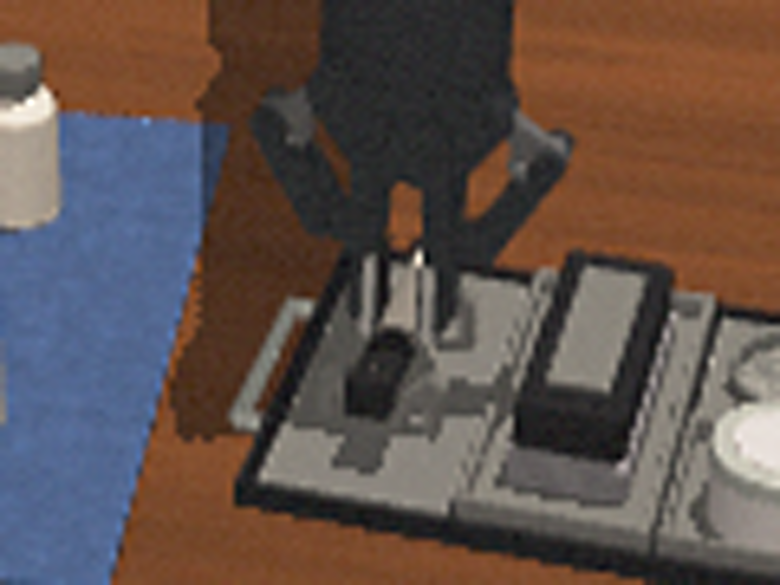

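```bash
for i in 1; do python3 -m inch '{"travel":[[0,0,-0.2],[0,0,-0.4],[0,0,-0.4]],"rotation":[[0,0,0],[0,0,0],[0,0,0]],"gripper":[1,1,1]}' 40; done
python3 -m inch '{"travel":[[0,0,-0.2],[0,0,-0.2]],"rotation":[[0,0,0],[0,0,0]],"gripper":[1,1]}' 40
python3 -m inch '{"travel":[[0,0,-0.2],[0,0,-0.2]],"rotation":[[0,0,0],[0,0,0]],"gripper":[1,1]}' 40
```

```text
time_s: 20.15
eef_pos: [0.5546, 0.104, 0.0498]
orientation: [0.107, 3.034, 0.0]
wrist_force: [0.1, -0.4, 2.3]
finger_gap: 0.0162
time_s: 20.35
eef_pos: [0.5551, 0.1039, 0.0483]
orientation: [0.107, 3.033, 0.001]
wrist_force: [-0.9, -1.5, 6.8]
finger_gap: 0.0162
time_s: 20.55
eef_pos: [0.5562, 0.1038, 0.0468]
orientation: [0.108, 3.031, 0.001]
wrist_force: [0.8, -2.4, 7.5]
finger_gap: 0.0162
```

Contact shows at 2-7 N around the expected seating height. Release and look.

```bash
python3 -m inch '{"travel":[[0,0,0],[0,0,0],[0,0,0],[0,0,0],[0,0,3],[0,0,7],[0,0,11],[0,0,12],[0,0,12]],"rotation":[[0,0,0],[0,0,0],[0,0,0],[0,0,0],[0,0,0],[0,2,0],[0,4,0],[0,6,0],[0,6,0]],"gripper":[2.5,3.5,4,4,4,4,4,4,4]}' 40
python3 - <<'E'
from h import *
im,c=shot('w15')
S=read_camera("scene")[:,:,::-1]
p=proj(cam("scene"),[.555,.1035,.05])
x,y=map(int,p);cv2.imwrite("pics/s15z.png",cv2.resize(S[y-45:y+45,x-60:x+60],None,fx=6.5,fy=6.5,interpolation=cv2.INTER_CUBIC))
E
```

```text
time_s: 21.45
eef_pos: [0.5567, 0.1048, 0.168]
orientation: [0.11, 3.134, -0.002]
wrist_force: [0.9, 0.5, -0.6]
finger_gap: 0.0397
t 21.45 pos [0.5567 0.1048 0.168 ] psi 175.98 z [ 0.006 -0.001 -1.   ] gap 0.0397 F [ 0.9  0.5 -0.6]
```

View pics/s15z.png

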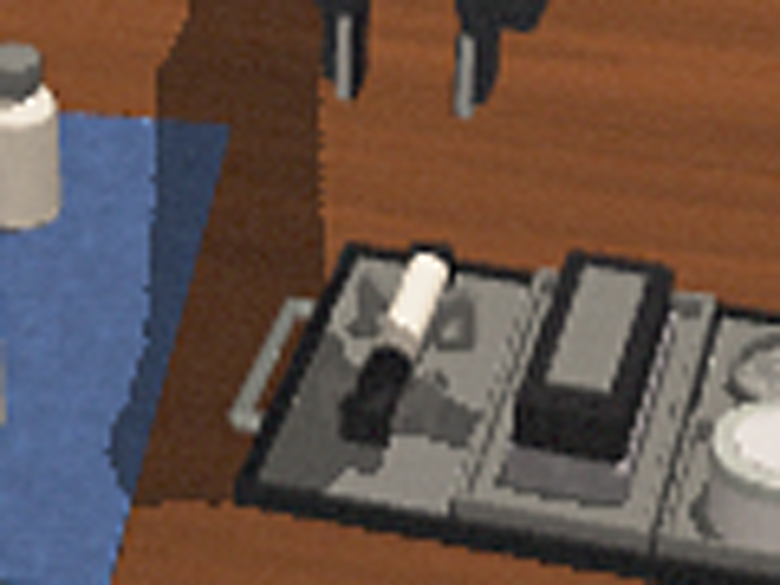

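View pics/w15.png

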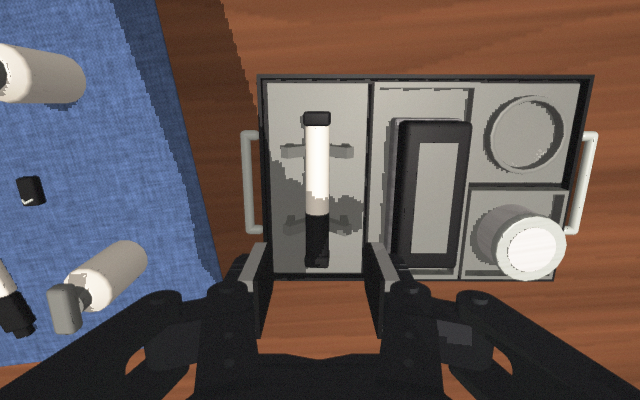

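The marker lies in both Vs at (316,190), aligned with the rest. Next is the spray bottle.

```bash
python3 -m inch '{"travel":[[1,-3,1],[2,-8,1],[4,-13,1],[5.4,-17.4,0],[5.4,-17.4,-1],[5.4,-17.4,-1],[5.4,-17.4,-1]],"rotation":[[0,0,0],[0,0,0],[0,0,0],[0,0,0],[0,0,0],[0,0,0],[0,0,0]],"gripper":[4,4,6.5,6.5,6.5,6.5,6.5]}' 40
python3 - <<'E'
from h import *
im,c=load('w15')
a=ray(c,(316,112),.037);b=ray(c,(317,267),.0395);print("marker in rest",(a+b)/2,np.linalg.norm(a-b),np.degrees(np.arctan2(*(b-a)[[1,0]])))
shot('w16')
E
```

```text
time_s: 22.25
eef_pos: [0.6061, -0.068, 0.1531]
orientation: [-0.108, -3.135, 0.004]
wrist_force: [0.5, 1.3, 0.5]
finger_gap: 0.0652
marker in rest [0.55530141 0.10304492 0.03825   ] 0.11793623989041559 -3.7320470803077552
t 22.25 pos [ 0.6061 -0.068   0.1531] psi 176.07 z [-0.005 -0.002 -1.   ] gap 0.0652 F [0.5 1.3 0.5]
```

View pics/w16.png

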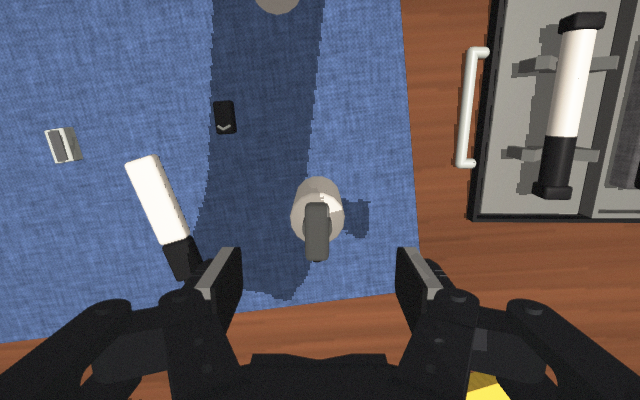

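```bash
python3 - <<'E'
from h import *
im,c=load('w16')
print(ray(c,(316.8,232.5),.09),ray(c,(317.5,217),.061))
E
```

```text
[ 0.60961507 -0.06961499  0.09      ] [ 0.6096257  -0.06936566  0.061     ]
```

```bash
python3 - <<'E'
from h import *
im,c=load('w16')
print(ray(c,(203,255),.016),ray(c,(185,278),.016),state()['eef_pos'])
E
python3 -m inch '{"travel":[[0.3,-0.14,-2],[0.3,-0.14,-2],[0.3,-0.14,-2]],"rotation":[[0,0,0],[0,0,0],[0,0,0]],"gripper":[5.8,5.8,5.8]}'
```

```text
[ 0.64944795 -0.16449871  0.016     ] [ 0.66858535 -0.18229812  0.016     ] [ 0.60685661 -0.06719413  0.15387928]
time_s: 22.6
eef_pos: [0.6105, -0.0691, 0.1351]
orientation: [-0.105, -3.139, 0.004]
wrist_force: [0.0, 0.2, 0.8]
finger_gap: 0.0577
```

Highlighter is well clear (5 cm). Descend and grip.

```bash
python3 -m inch '{"travel":[[-0.1,0,-3],[-0.1,0,-6],[-0.1,0,-8],[-0.1,0,-8.8],[-0.1,0,-8.8],[-0.1,0,-8.8],[-0.1,0,-8.8],[-0.1,0,-8.8],[-0.1,0,-8.8]],"rotation":[[0,0,0],[0,0,0],[0,0,0],[0,0,0],[0,0,0],[0,0,0],[0,0,0],[0,0,0],[0,0,0]],"gripper":[5.8,5.8,5.8,5.8,5.8,3,3,3,3]}' 40
python3 -m inch '{"travel":[[0,0,0],[0,0,0],[0,0,1],[0,0,3],[0,0,6],[0,0,9],[0,0,11],[0,0,11]],"rotation":[[0,0,0],[0,0,0],[0,0,0],[0,0,0],[0,0,0],[0,0,0],[0,0,0],[0,0,0]],"gripper":[3,3,3,3,3,3,3,3]}' 40
python3 - <<'E'
from h import *
im,c=shot('w17')
S=read_camera("scene")[:,:,::-1]
p=proj(cam("scene"),[.61,-.0694,.15])
x,y=map(int,p);cv2.imwrite("pics/s17z.png",cv2.resize(S[y-45:y+45,x-60:x+60],None,fx=6.5,fy=6.5,interpolation=cv2.INTER_CUBIC))
E
```

```text
time_s: 23.5
eef_pos: [0.6117, -0.0711, 0.0492]
orientation: [0.109, 3.136, -0.005]
wrist_force: [-0.5, 1.6, 6.0]
finger_gap: 0.0349
time_s: 24.3
eef_pos: [0.6123, -0.0719, 0.161]
orientation: [0.11, 3.133, -0.005]
wrist_force: [1.1, -1.1, -0.8]
finger_gap: 0.0348
t 24.3 pos [ 0.6123 -0.0719  0.161 ] psi 175.96 z [ 0.007 -0.004 -1.   ] gap 0.0348 F [ 1.1 -1.1 -0.8]
```

View pics/s17z.png

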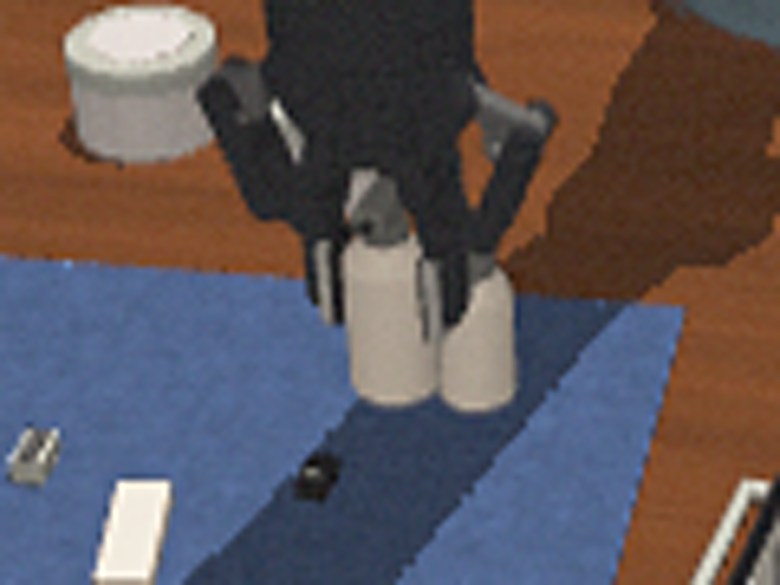

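View pics/w17.png

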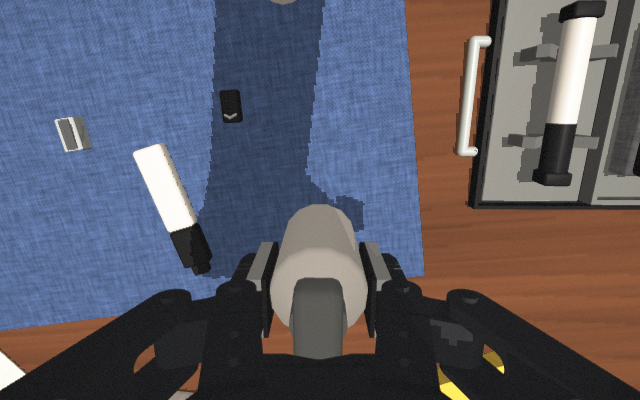

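The spray bottle is upright and held at 35 mm. Carrying it gently to the well.

```bash
python3 -m inch '{"travel":[[-0.5,1.5,0],[-1.5,4.5,0],[-2.5,8,0],[-3.5,12,0],[-4.5,16,0],[-5.5,20,0],[-6.5,24,0],[-7.5,28,0],[-8.2,31,0],[-8.5,33,0]],"rotation":[[0,0,0],[0,0,0],[0,0,0],[0,0,0],[0,0,0],[0,0,0],[0,0,0],[0,0,0],[0,0,0],[0,0,0]],"gripper":[3,3,3,3,3,3,3,3,3,3]}' 40
python3 -m inch '{"travel":[[0,0.6,-1],[0,0.6,-3],[0,0.6,-5],[0,0.6,-6],[0,0.6,-6],[0,0.6,-6]],"rotation":[[0,0,0],[0,0,0],[0,0,0],[0,0,0],[0,0,0],[0,0,0]],"gripper":[3,3,3,3,3,3]}' 40
python3 - <<'E'
from h import *
im,c=shot('w18')
S=read_camera("scene")[:,:,::-1]
p=proj(cam("scene"),[.525,.267,.06])
x,y=map(int,p);cv2.imwrite("pics/s18z.png",cv2.resize(S[y-45:y+45,x-60:x+60],None,fx=6.5,fy=6.5,interpolation=cv2.INTER_CUBIC))
E
```

```text
time_s: 25.4
eef_pos: [0.5208, 0.2635, 0.155]
orientation: [-0.1, -3.135, 0.006]
wrist_force: [1.0, 0.1, -0.3]
finger_gap: 0.0348
time_s: 26.0
eef_pos: [0.5249, 0.2641, 0.0969]
orientation: [-0.111, -3.139, 0.007]
wrist_force: [0.3, 0.4, -1.0]
finger_gap: 0.0348
t 26.0 pos [0.5249 0.2641 0.0969] psi 175.93 z [-0.001 -0.004 -1.   ] gap 0.0348 F [ 0.3  0.4 -1. ]
```

View pics/s18z.png

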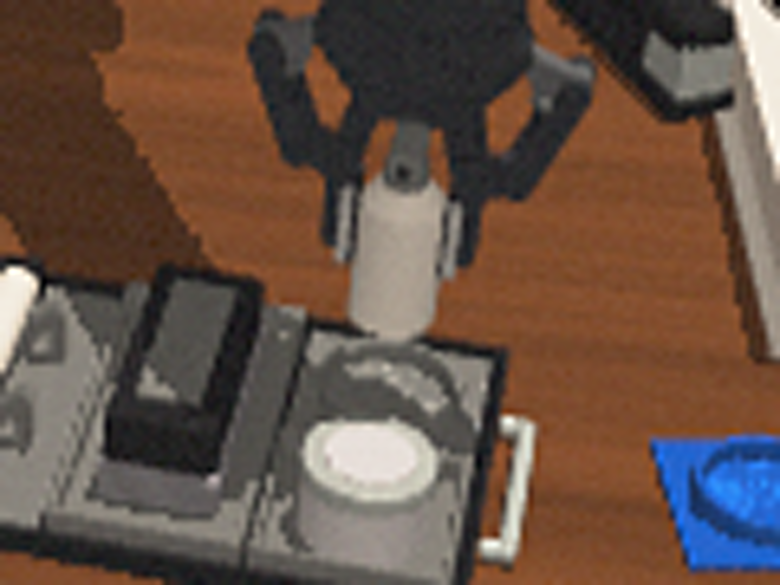

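View pics/w18.png

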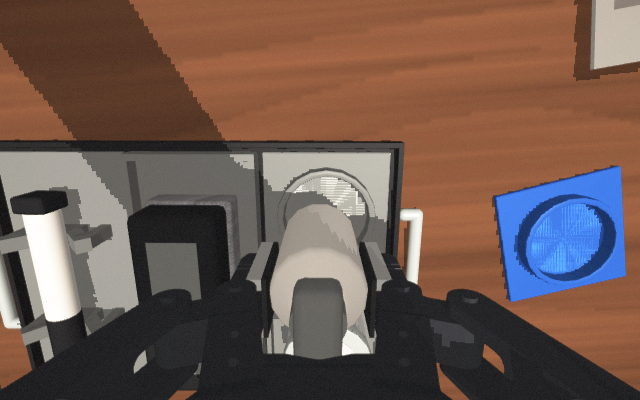

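```bash
python3 - <<'E'
from h import *
im,c=load('w18')
print((ray(c,(278,210),.019)+ray(c,(375,210),.019))/2, ray(c,(326.5,169),.019)+[.030,0,0],"bottle bottom edge",ray(c,(318.5,206),.051),ray(c,(285,225),.051),ray(c,(353,225),.051))
print(np.linalg.norm(ray(c,(278,210),.019)-ray(c,(375,210),.019)))
E
```

```text
[0.52022827 0.26858644 0.019     ] [0.52546115 0.27021387 0.019     ] bottle bottom edge [0.50828888 0.26477782 0.051     ] [0.51714753 0.24702865 0.051     ] [0.51955179 0.28159512 0.051     ]
0.05806914743092324
```

```bash
python3 -m inch '{"travel":[[0,0.35,0],[0,0.35,-1.5],[0,0.35,-3],[0,0.35,-3.6],[0,0.35,-3.6]],"rotation":[[0,0,0],[0,0,0],[0,0,0],[0,0,0],[0,0,0]],"gripper":[3,3,3,3,3]}' 40
python3 -m inch '{"travel":[[0,0,-0.2],[0,0,-0.4],[0,0,-0.5],[0,0,-0.5]],"rotation":[[0,0,0],[0,0,0],[0,0,0],[0,0,0]],"gripper":[3,3,3,3]}' 40
```

```text
time_s: 26.6
eef_pos: [0.5232, 0.2675, 0.059]
orientation: [-0.109, -3.136, 0.01]
wrist_force: [0.4, 0.1, -1.1]
finger_gap: 0.0343
time_s: 27.0
eef_pos: [0.5251, 0.2685, 0.0564]
orientation: [0.11, 3.139, -0.005]
wrist_force: [0.6, 0.1, -0.6]
finger_gap: 0.0351
```

```bash
python3 -m inch '{"travel":[[0,0,-0.2],[0,0,-0.2],[0,0,-0.2]],"rotation":[[0,0,0],[0,0,0],[0,0,0]],"gripper":[3,3,3]}' 40
python3 -c "
from h import *
s=state();print(s['eef_pos'],s['wrist_force'])
im=read_camera('scene')[:,:,::-1];p=proj(cam('scene'),[.525,.267,.06]);x,y=map(int,p);cv2.imwrite('pics/s19z.png',cv2.resize(im[y-45:y+45,x-60:x+60],None,fx=6.5,fy=6.5,interpolation=cv2.INTER_CUBIC))"
```

```text
time_s: 27.3
eef_pos: [0.5255, 0.2687, 0.0552]
orientation: [0.11, 3.139, -0.004]
wrist_force: [-1.8, -1.3, 5.0]
finger_gap: 0.0347
[0.52545931 0.26865429 0.05520896] [-1.78741793 -1.2762412   5.02702412]
```

View pics/s19z.png

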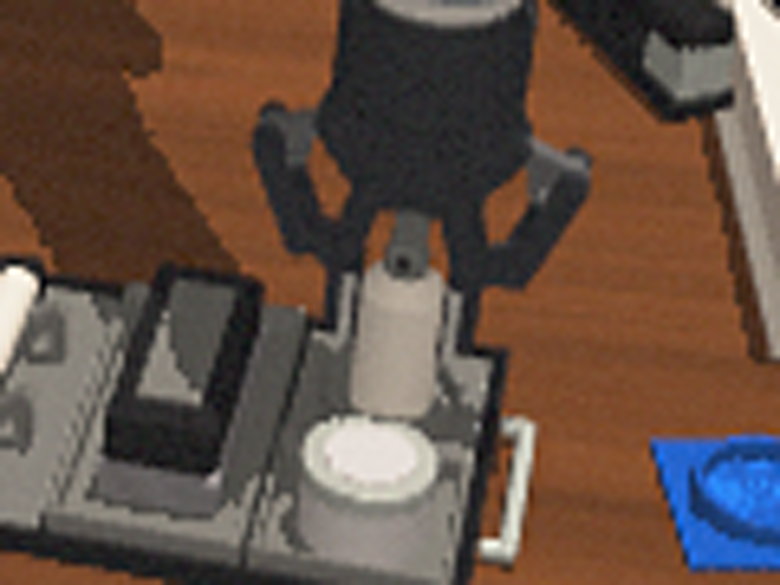

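Contact came at exactly the predicted floor height of 0.0552; resting on the rim would have read 0.065. Release gently and retreat.

```bash
python3 -m inch '{"travel":[[0,0,0.1],[0,0,0.1],[0,0,0.1],[0,0,0.1],[0,0,2],[0,0,5],[0,0,9],[0,0,13],[0,0,16],[0,0,16]],"rotation":[[0,0,0],[0,0,0],[0,0,0],[0,0,0],[0,0,0],[0,0,0],[0,0,0],[0,0,0],[0,0,0],[0,0,0]],"gripper":[3.8,4.2,4.8,5,5,5,5,5,5,5]}' 40
python3 -m inch '{"travel":[[0,-3,2],[0,-7,4],[0,-11,6],[0,-11,6],[0,-11,6]],"rotation":[[0,0,0],[0,0,0],[0,0,0],[0,0,0],[0,0,0]],"gripper":[5,5,5,5,5]}'
python3 - <<'E'
from h import *
im,c=shot('w20')
S=read_camera("scene")[:,:,::-1]
p=proj(cam("scene"),[.555,.19,.05])
x,y=map(int,p);cv2.imwrite("pics/s20z.png",cv2.resize(S[y-55:y+55,x-75:x+75],None,fx=5.3,fy=5.3,interpolation=cv2.INTER_CUBIC))
cv2.imwrite("pics/s20.png",S)
E
```

```text
time_s: 28.35
eef_pos: [0.5285, 0.2699, 0.2199]
orientation: [0.11, 3.131, 0.005]
wrist_force: [0.7, 0.2, 0.1]
finger_gap: 0.0504
time_s: 28.85
eef_pos: [0.525, 0.1569, 0.2741]
orientation: [-0.115, -3.139, 0.004]
wrist_force: [-0.4, 1.4, -0.2]
finger_gap: 0.0499
t 28.85 pos [0.525  0.1569 0.2741] psi 175.79 z [-0.    -0.003 -1.   ] gap 0.0499 F [-0.4  1.4 -0.2]
```

View pics/s20z.png

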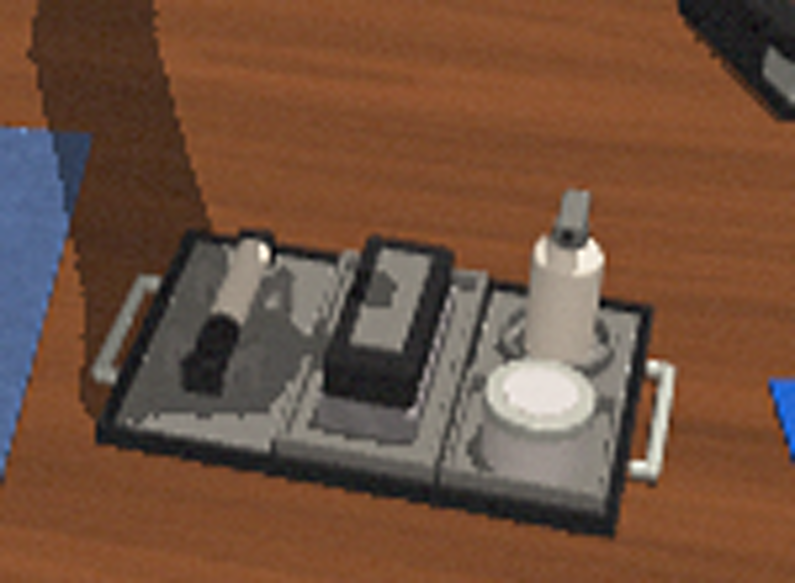

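View pics/w20.png

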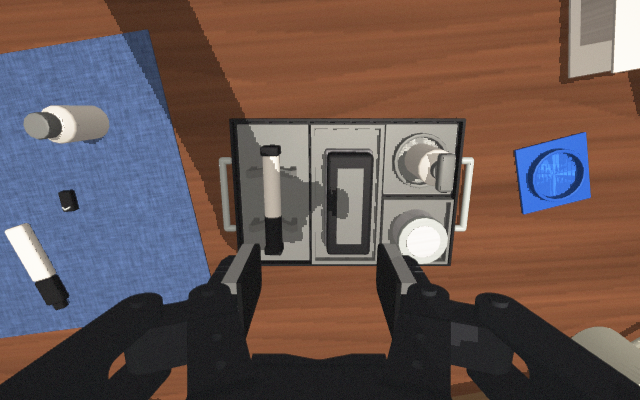

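View pics/s20.png

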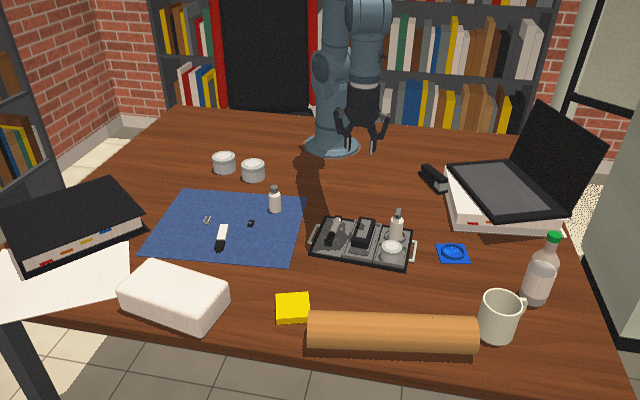

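All four items look seated, and the decoys haven't moved. A quick numeric check, then hand in.

```bash
python3 - <<'E'
from h import *
im,c=load('w20')
print("spray head z.096",ray(c,(446,172),.096),"shoulder z.067",ray(c,(431,170),.067))
print("tin lid z.044",ray(c,(422,241),.044))
a=ray(c,(271,147),.038);b=ray(c,(274,253),.0395);print("marker",(a+b)/2,np.linalg.norm(a-b))
h=cv2.cvtColor(im,cv2.COLOR_BGR2HSV)
L=np.array([ray(c,p,.053)[:2] for p in[(338,168),(365,168),(364,244),(338,244)]]);print("eraser label",L.mean(0),np.linalg.norm(L[0]-L[1]),np.linalg.norm(L[1]-L[2]))
sign_off()
E
```

```text
spray head z.096 [0.5235636  0.26753942 0.096     ] shoulder z.067 [0.52669226 0.26344129 0.067     ]
tin lid z.044 [0.60822898 0.26164486 0.044     ]
marker [0.55467137 0.10499007 0.03875   ] 0.11602847578810975
eraser label [0.56209884 0.18689878] 0.0267797776426358 0.08080652472654495
the job is handed in; nothing more can be done
```

The whiteboard kit is packed and the job was handed in at about 29 s of the 123 s allowed. The hand-in gives no verdict, so the results below are from my own checks.

| Item | Where it is | Last check |
|---|---|---|
| Eraser | Long pocket, felt down and flat | Label centre about 2.5 mm from the pocket centre |
| Tin (smallest) | Square recess, lid up | Centre within about 1 mm |
| Round marker | Both V notches of the rest | Centre within about 1.5 mm of the rest centre |
| Spray bottle | Round well, upright | Touched down at the height predicted for the well floor |

- **Highlighter and hand-gel bottle:** I never touched either one, and the final pictures show them where they were.
- **Forces:** the highest wrist force I read was about 8 N, well under the limits.
- **Marker tilt:** the marker sat pitched about 5–8° in the grip after I picked it up. I turned the wrist 6° to compensate. The wrist and scene cameras then disagreed by a few degrees on what tilt was left, but it pressed into the Vs at 7 N and lay aligned in the pictures after release. Its last measured length was 116 mm against the true 120 mm. I put that down to pixel error.
- **Spray bottle:** positions read off its head and shoulder differ by about 5 mm at the last look. I took that as pixel-picking error, because the scene view shows it standing upright in the ring.

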